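# Stow the collimator comb and spacer rings in the reel cabinet

### The arm

A 6-joint arm with a two-finger parallel gripper is mounted at the origin on the work surface. World frame = base frame: x ahead of the robot, y to its left, z up, the work surface at z = 0. Lengths are in mm, angles in rad, forces in N, time in s.
With the tool pointing down it reaches from about 300 to 875 mm from the base axis. Payload 4.2 kg.
Tool frame: the origin (TCP) lies midway between the tips of the shut fingers; the grasp point (between the pads) lies 19 mm behind it (arm.grip_depth is the distance from the TCP to the grasp point, in mm); z points along the fingers, y is the line along which they close (so a half turn about z gives the same grasp; the last joint's range is limited). The gripper opens to 85 mm and grips with 20 to 120 N. Pads are 22 mm wide; open, the fingers measure 114 mm over their backs; the gripper's body (76 mm by 85 mm) begins 54 mm behind the grasp point. The pads swing forward as they close: fully open they stand 13 mm farther back than shut.
Start: joints at [1.107, 0.32, 1.565, -0, 1.257, -0.02], TCP at [246.894, 519.312, 231.338] pointing down, gripper open.
Joint ranges: [-3.11, 3.11], [-0.84, 2.01], [0.21, 2.61], [-1.34, 4.49], [0.05, 2.63], [-2.56, 2.56]. Speed limits (rad/s): [2.57, 2.57, 3.14, 3.14, 3.14, 3.14].

### API

Orientations are given as a unit quaternion [w, x, y, z].
In Python, from rig import arm, capture gives the robot as it stands. The module is installed in compiled form; this text tells all that it offers.
- The arm moves only by the tool move_arm, never from a script. Its argument "steps" is a list of rows, each an object of numbers: "x", "y", "z": the shift along the tool's x, y, z normalised to -1 to 1, where 1 is 500 mm; "spin": the turn about the tool's z normalised to -1 to 1, where 1 is pi rad. In form: [{"x": .., "y": .., "z": .., "spin": ..}, ...]. A call has 1 to 12 rows; each row is the pose to reach, as a shift and turn from the pose commanded when the call began, along the tool's axes at that moment, turning the shorter way round; what a row does not reach only later rows make up. A row lasts 1/8 s, in which the tool goes at most 62.5 mm and 10.7 degrees, less where a joint would pass 70% of its speed; a pose out of reach is approached as far as the arm can. A call with a number of a shift or a turn outside -1 to 1 is refused whole. A call with a gripper value outside its range is refused whole. "gripper" is the gripper's target within -1 to 1 (fully open at 1, half-way at 0, shut at -1), set as the call begins (left out, the last holds). The fingers move at their own pace and stop on an object; the grip force is fixed at half the most. Time passes only in rows, so rows that repeat a pose let the fingers close. It gives the time, the measured TCP pose, the force, the opening and the grip force at its end, in the units of the state.
- arm.observe(): the state, without advancing time (a new reading comes with each control period).
- capture(name): name is "scene" or "top" or "wrist"; returns a dict with "pixels" (420x560x3 uint8, blue, green, red), "range_z" (420x560 float32, mm along the optical axis (not along the pixel's ray), 0 where there is no reading), "camera_matrix" (3x3 intrinsics, pixels), "R" (3x3) and "t" (3): a world point X has camera coordinates R X + t. Camera axes: x right, y down, z forward; pixel columns grow to the right and rows downward; lengths in mm; the calibration is good to about 2 mm. A picture is of the moment at which its call begins.
- arm.hand_in(): hands the job in; it is judged then, once.
The state is a dict: "time_s": time; "joint_positions": joint angles; "qvel": joint speeds; "joint_torque": joint torques, N m; "tool_pos": TCP position; "orientation": TCP orientation; "wrist_force": force on the tool from outside, world axes, zero at the start; "wrist_torque": the same for the moment, N m; "grip_width": finger opening in mm; "gripper_force": force on a finger pad.
Only numpy, scipy, OpenCV 4.12 (cv2) and the standard library are available. Lean on these libraries where they do the work, as an engineer would, in place of code of your own. Each camera call takes 0.05 s, during which the arm holds its last target. There are 200 camera calls.

### The job

Put the collimator set away: wind the reel cabinet's shutter fully open with the hand crank, lower the tungsten comb fully home into the slotted block inside so that every tooth enters its own slot, and thread every white spacer ring lying about (there may be two to four) down over the upright post. Then wind the shutter fully shut again, and leave the other things on the shelf where they are.

Things in the scene. Friction and masses are not known exactly. Their poses are not given: they have to be found in the camera images.
- cabinet: Fixed grey-green reel cabinet, an open-topped box 182 (x) x 282 (y) x 74 mm high, walls and floor 6 mm thick. Origin: centre of its underside. Its x points away from the robot (yaw within 0.15 rad), y left, z up. On its +x side is a closed hood, 290 mm wide, 98 mm high (x +92 to +290). Inside: a blue slotted block on the right (y -70), an upright steel post on the left (y +70)
- shutter (a joint): Slatted olive shutter, a flat cover over the cabinet 76 to 82 mm above the work surface: 0 = shut, 0.168 m = fully open (it slides along the cabinet's +x under the hood). Driven only by the crank, 30 mm of travel per radian of crank
- crank (a joint): Angle of the hand crank in rad: 0 = shutter shut, 5.6 = fully open; grows counter-clockwise seen from above about the vertical axis at crank_axis. At 0 the crank arm points along the cabinet's +x. Turns with little friction (about 2 N at the knob) and stays where it is left
- crank_axis (a point): Point on the vertical axis of the crank, 110 mm above the work surface, the same height as crank_knob. Below it is a fixed grey gear housing, 110 x 110 mm and 74 mm high, against the left side of the cabinet (its centre at x -30, y +200 mm from the cabinet origin)
- crank_knob (a point): Middle of the upright red cylindrical knob of the crank (22 mm diameter, 42 mm tall, its top 131 mm above the work surface), 55 mm out from the axis. The knob spins freely on its pin, so the hand need not turn with the crank
- comb_mid (a point): Loose dark tungsten collimator comb, about 0.45 kg, 40 mm tall, standing on its teeth; this point is its centre, half-way up. Upper half: a plain bar 100 (x) x 24 (y) x 20 mm; beneath it six teeth in a row along x, 16 mm apart, each 6 (x) x 22 (y) x 20 mm long. Either way round fits
- slots (a point): Centre of the top face of the blue slotted block (118 x 38 mm, top face 30 mm above the work surface), axes as the cabinet's. Six slots in a row along x, 16 mm apart, each 10 (x) x 26 (y) mm and 24 mm deep: with the comb fully in, its bar lies flat on this face and comb_mid is at this point
- post_top (a point): Centre of the top of the upright round post in the cabinet, 68 mm above the work surface. The post is 21 mm in diameter (15 mm over its top 8 mm) and stands 62 mm above the cabinet's floor, room for all four rings
- ring1_mid (a point): Loose white acrylic spacer ring no. 1 (None when absent), lying flat, 50 mm outside diameter, hole 25.4 mm, 13 mm thick, 0.06 kg; this point is its centre, half-way up, its z is the ring's axis
- ring2_mid (a point): Loose white acrylic spacer ring no. 2 (None when absent), lying flat, 50 mm outside diameter, hole 25.4 mm, 13 mm thick, 0.06 kg; this point is its centre, half-way up, its z is the ring's axis
- ring3_mid (a point): Loose white acrylic spacer ring no. 3 (None when absent), lying flat, 50 mm outside diameter, hole 25.4 mm, 13 mm thick, 0.06 kg; this point is its centre, half-way up, its z is the ring's axis
- ring4_mid (a point): Loose white acrylic spacer ring no. 4 (None when absent), lying flat, 50 mm outside diameter, hole 25.4 mm, 13 mm thick, 0.06 kg; this point is its centre, half-way up, its z is the ring's axis
- acrylic_center (a point): Round white solid acrylic positioning block, 50 mm diameter, 35 mm tall, no hole: a bystander; its centre
- case: Yellow marker case 50 x 90 x 30 mm: a bystander; centre of its underside
- probe: Black survey meter probe lying down, about 150 x 44 x 44 mm: a bystander; its underside
- ball1_center (a point): Lead ball weight, 38 mm diameter, in a steel dish: a bystander; its centre
- ball2_center (a point): The other lead ball weight, the same
- leadbrick: Lead brick 100 x 50 x 50 mm: a bystander; centre of its underside
- spray: Capped bottle, 56 mm diameter, 150 mm tall: a bystander; centre of its underside
Mind the look-alikes: they are no part of the job. Leave any orange look-alike of the part that bears ring3_mid alone.

How it is judged:
By the outcome, as a careful person would: the job done as asked, in the order asked, and still so for the second after the job is handed in, with the robot touching nothing.
Of ring1, ring2, ring3, ring4 only 2 to 4 are there at a start; the rules pass over those that are not, and their reading is None.
At some moment in a run one of ring1, ring2, ring3, ring4 may be knocked a few centimetres aside while the robot is not near it.
It also fails if it takes over 210 s, if anything falls off the work surface, if the arm or the gripper's body presses on something with over 40 N, if the wrist force passes 120 N, or if a joint passes its speed limit or range.

## Working session

There is one attempt and no reset: what is moved stays moved. The work goes in short steps, Python scripts to look and compute and a tool call to move; the robot and the scene stay as the last step left them, time stands still between calls to the robot, and variables do not carry over. Pictures are saved under pics/ and viewed, at most 16 in all, crops included, and the job is handed in when it is done.

Besides the shell and the picture viewer there is one more tool, called after ">>>" as a command line: name --argument value ..., lists and objects as JSON in quotes. move_arm: Moves the arm, as the interface text tells. Its arguments: {"type":"object","properties":{"steps":{"type":"array","items":{"type":"object","properties":{"x":{"type":"number"},"y":{"type":"number"},"z":{"type":"number"},"spin":{"type":"number"}}}},"gripper":{"type":"number"}},"required":["steps"]}

```bash
mkdir -p pics
cat > h.py <<'E'
import numpy as np, cv2
from rig import arm, capture
def pts(c):
    "world point per pixel"
    K=c["camera_matrix"];z=c["range_z"];v,u=np.mgrid[:420,:560]
    p=np.stack([(u-K[0,2])/K[0,0]*z,(v-K[1,2])/K[1,1]*z,z],-1)
    return (p-c["t"])@c["R"]
def proj(c,X):
    p=c["R"]@np.asarray(X,float)+c["t"];q=c["camera_matrix"]@p;return q[:2]/q[2]
def ray(c,u,v,h):
    "pixel to plane z=h"
    d=c["R"].T@np.linalg.inv(c["camera_matrix"])@np.array([u,v,1.]);o=-c["R"].T@c["t"]
    return o+d*(h-o[2])/d[2]
E
python3 - <<'E'
from h import *
for n in("scene","top","wrist"):
    c=capture(n);cv2.imwrite(f"pics/{n}0.png",c["pixels"]);np.savez(f"{n}0.npz",**c);print(n,(-c["R"].T@c["t"]).round(),c["R"].round(2).tolist())
s=arm.observe();print(s)
E
```

```text
scene [1222.  150. 1090.] [[-0.2, 0.98, -0.0], [0.8, 0.16, -0.57], [-0.56, -0.11, -0.82]]
top [ 246.   -7. 1714.] [[0.01, -1.0, -0.01], [-0.99, -0.01, -0.16], [0.16, 0.01, -0.99]]
wrist [186. 549. 374.] [[0.43, 0.9, -0.0], [0.87, -0.41, 0.27], [0.24, -0.12, -0.96]]
{'time_s': 0.15, 'joint_positions': array([ 1.10703406e+00,  3.20152206e-01,  1.56537682e+00,  6.49874568e-06,
        1.25740719e+00, -1.99624683e-02]), 'qvel': array([ 0.00069118, -0.0013911 , -0.00416283,  0.00070263,  0.00309316,
        0.00038842]), 'joint_torque': array([ 5.90588406e-04, -4.15840065e+01, -2.34347266e+01,  7.33756224e-05,
        5.97665799e-03,  4.60998331e-05]), 'tool_pos': array([246.7112406 , 518.99436048, 230.67982713]), 'orientation': array([-1.63899814e-04,  2.20084265e-01,  9.75480633e-01, -6.51488711e-04]), 'wrist_force': array([ 0.31892812, -0.29542897, -0.07945971]), 'wrist_torque': array([ 0.03327766, -0.0070346 , -0.0080764 ]), 'gripper_force': 0.0, 'grip_width': 85.47619665599696}
```

View pics/top0.png

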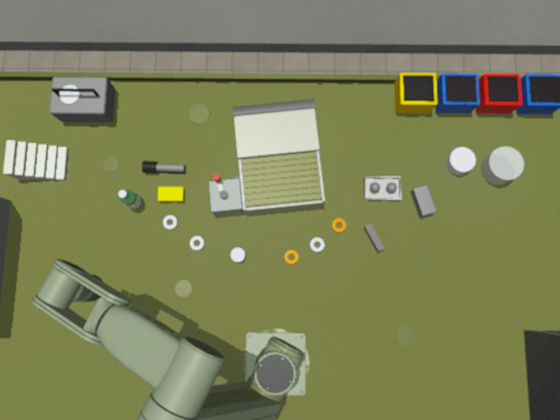

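View pics/scene0.png

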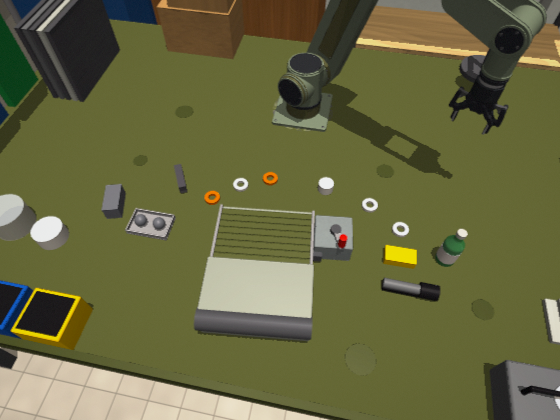

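```bash
cat > m0.py <<'E'
from h import *
for n in("top","scene"):
    c=dict(np.load(f"{n}0.npz"));P=pts(c);img=c["pixels"];hsv=cv2.cvtColor(img,cv2.COLOR_BGR2HSV).astype(int)
    print(n,c["camera_matrix"][0,0])
    reg=(P[...,0]>150)&(P[...,0]<900)&(abs(P[...,1])<500)&(c["range_z"]>0)&(P[...,2]<150)
    def blobs(mask,h,lab,amin=15,amax=3000):
        k,L,S,C=cv2.connectedComponentsWithStats((mask&reg).astype(np.uint8))
        for i in range(1,k):
            if amin<S[i,4]<amax:
                u,v=C[i]; pp=P[L==i]
                r=cv2.minAreaRect(np.argwhere(L==i)[:,::-1].astype(np.float32))
                print(lab,C[i].round(1),S[i,4],"ray",ray(c,u,v,h).round(1)[:2],"cloud",np.median(pp,0).round(0),"max z",pp[:,2].max().round())
    H,S_,V=hsv[...,0],hsv[...,1],hsv[...,2]
    blobs((S_<50)&(V>170),13,"white")
    blobs((H<6)&(S_>150)&(V>100),110,"red",4)
    blobs((S_<60)&(V<120)&(V>40)&(P[...,2]>15),40,"dark")
    m=reg&(P[...,2]>88)&(P[...,2]<106)&(P[...,0]>550)
    k,L,S,C=cv2.connectedComponentsWithStats(m.astype(np.uint8));i=1+S[1:,4].argmax()
    r=cv2.minAreaRect(P[L==i][:,:2].astype(np.float32));print("hood",r,cv2.boxPoints(r).round(0).tolist())
    m=reg&(P[...,2]>66)&(P[...,2]<88)
    k,L,S,C=cv2.connectedComponentsWithStats(m.astype(np.uint8));i=1+S[1:,4].argmax()
    r=cv2.minAreaRect(P[L==i][:,:2].astype(np.float32));print("cab",r,cv2.boxPoints(r).round(0).tolist())
c=dict(np.load("top0.npz"))
cv2.imwrite("pics/top_crop.png",cv2.resize(c["pixels"][90:280,120:400],None,fx=2.8,fy=2.8,interpolation=cv2.INTER_CUBIC))
E
python3 m0.py
```

```text
top 478.24103008605323
white [280.7 189.6] 516 ray [608.7 -12.4] cloud [574. -10.  79.] max z 97.0
white [382.7 188.1] 543 ray [ 618.7 -381.7] cloud [ 617. -385.    6.] max z 37.0
white [225.2 195. ] 797 ray [586.2 188.8] cloud [574. 179.  74.] max z 99.0
white [169.5 221.6] 135 ray [486.1 386.7] cloud [486. 386.  12.] max z 23.0
white [196.4 242.5] 132 ray [412.1 286.8] cloud [413. 287.  12.] max z 22.0
white [316.9 244.1] 143 ray [ 412.2 -143.6] cloud [ 412. -144.   12.] max z 24.0
white [237.3 254.2] 175 ray [372.2 139.3] cloud [371. 138.  34.] max z 44.0
red [216.2 177.4] 25 ray [628.2 210.6] cloud [623. 208. 132.] max z 138.0
dark [254.2 106.6] 156 ray [914.   88.9] cloud [891.  90. 100.] max z 115.0
dark [156.1 167.3] 156 ray [679.9 439. ] cloud [677. 452.  40.] max z 55.0
dark [372.7 189.4] 20 ray [ 607.7 -340.3] cloud [ 608. -341.   32.] max z 39.0
dark [389.8 189.8] 18 ray [ 607.1 -401. ] cloud [ 608. -402.   30.] max z 40.0
dark [414.8 198.6] 57 ray [ 576.1 -488.7] cloud [ 576. -490.   33.] max z 53.0
dark [137.7 199.5] 48 ray [560.7 498.4] cloud [557. 495.  52.] max z 78.0
[... 1701 characters left out ...]
 ray [ 632.  -339.2] cloud [ 629. -341.   31.] max z 41.0
dark [330.5 247.5] 539 ray [611.5 181.7] cloud [628. 183.  50.] max z 93.0
dark [440.4 252.5] 82 ray [565.2 496.1] cloud [569. 494.  45.] max z 71.0
dark [408.3 287.4] 272 ray [694.1 406.9] cloud [693. 408.  30.] max z 46.0
dark [265.8 321.7] 1452 ray [865.4  43.9] cloud [887.  61.  98.] max z 105.0
hood ((813.3377685546875, 9.980606079101562), (191.90081787109375, 291.95391845703125), 6.238667964935303) [[702.0, 145.0], [734.0, -146.0], [925.0, -125.0], [893.0, 166.0]]
cab ((617.853271484375, 43.427581787109375), (179.5244903564453, 396.19384765625), 6.64998197555542) [[506.0, 230.0], [552.0, -164.0], [730.0, -143.0], [684.0, 251.0]]
```

View pics/top_crop.png

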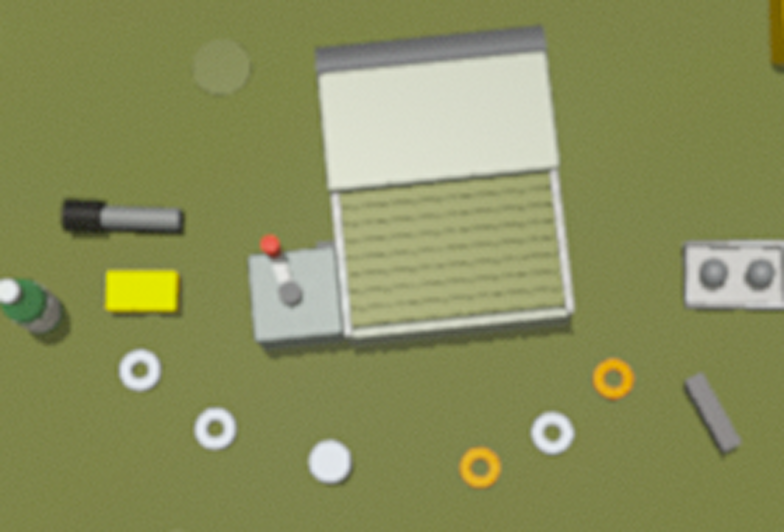

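Both views show three white rings, at about (486,386), (412,287) and (412,-144). The solid block is at (371,138), the comb near (442,-337), and the red knob at about (625,210), so the crank already stands near 0.3 rad.

```bash
cat >> h.py <<'E'
from scipy.spatial.transform import Rotation as Ro
CAB=np.array([622.6,-9.5]);YAW=.105
def cab(x,y):
    c,s=np.cos(YAW),np.sin(YAW);return CAB+[c*x-s*y,s*x+c*y]
def state():
    s=arm.observe();q=s["orientation"];M=Ro.from_quat(np.r_[q[1:],q[0]]).as_matrix()
    return s,s["tool_pos"],M,np.arctan2(M[1,0],M[0,0])
def plan(targets):
    "rows for world (x,y,z[,phi]) targets; phi = world angle of tool x"
    s,p,M,f=state();print("t",round(s["time_s"],1),"at",p.round(1),"phi",round(f,3),"F",s["wrist_force"].round(1),"grip",round(s["grip_width"],1))
    for T in targets:
        d=M.T@(np.array(T[:3])-p)/500;sp=0
        if len(T)>3: sp=-((T[3]-f+np.pi)%(2*np.pi)-np.pi)/np.pi
        print('{"x":%.4f,"y":%.4f,"z":%.4f,"spin":%.4f},'%(*d,sp),end="")
    print()
E
python3 -c "
from h import *
plan([(600,280,230,np.pi+.105),(625,208,180,np.pi+.105)])"
```

```text
t 0.1 at [246.7 519.  230.7] phi 2.698 F [ 0.3 -0.3 -0.1] grip 85.5
{"x":-0.8434,"y":-0.1283,"z":0.0015,"spin":-0.1747},{"x":-0.9504,"y":-0.2367,"z":0.1016,"spin":-0.1747},
```

>>> move_arm --steps '[{"x":-0.843,"y":-0.128,"z":0.0,"spin":-0.175},{"x":-0.843,"y":-0.128,"z":0.0,"spin":-0.175},{"x":-0.843,"y":-0.128,"z":0.0,"spin":-0.175},{"x":-0.843,"y":-0.128,"z":0.0,"spin":-0.175},{"x":-0.843,"y":-0.128,"z":0.0,"spin":-0.175},{"x":-0.843,"y":-0.128,"z":0.0,"spin":-0.175},{"x":-0.843,"y":-0.128,"z":0.0,"spin":-0.175},{"x":-0.95,"y":-0.237,"z":0.1,"spin":-0.175},{"x":-0.95,"y":-0.237,"z":0.1,"spin":-0.175},{"x":-0.95,"y":-0.237,"z":0.1,"spin":-0.175},{"x":-0.95,"y":-0.237,"z":0.1,"spin":-0.175}]'

```text
time_s: 1.52
tool_pos: [625.1, 209.1, 181.8]
orientation: [0.0, -0.053, 0.999, 0.0]
wrist_force: [0.7, -0.1, -0.0]
grip_width: 85.6
gripper_force: 0.0
```

```bash
cat >> h.py <<'E'
def knob(c):
    hsv=cv2.cvtColor(c["pixels"],cv2.COLOR_BGR2HSV).astype(int);P=pts(c)
    m=((hsv[...,0]<6)|(hsv[...,0]>174))&(hsv[...,1]>130)&(abs(P[...,2]-131)<5)
    v,u=np.nonzero(m);return ray(c,u.mean(),v.mean(),131),len(u),np.median(P[m],0)
E
python3 -c "
from h import *
c=capture('wrist');cv2.imwrite('pics/w1.png',c['pixels']);np.savez('w1.npz',**c)
print(knob(c));plan([(0,0,0)])"
```

```text
(array([624.11364788, 210.50546449, 131.        ]), 768, array([623.87743901, 210.46323086, 131.42806974]))
t 1.6 at [625.1 209.5 182.2] phi -3.035 F [0.7 0.3 0.3] grip 85.3
{"x":1.2883,"y":-0.2835,"z":0.3623,"spin":0.0000},
```

View pics/w1.png

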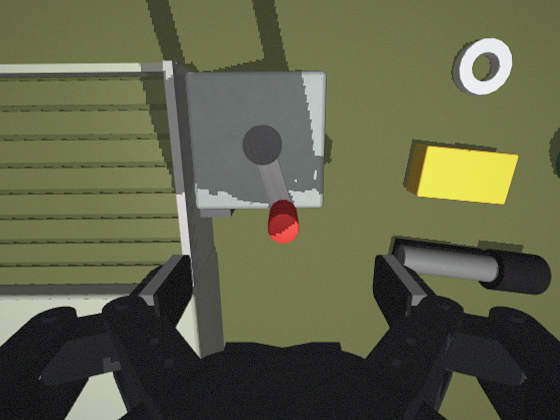

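The wrist view shows the red knob top at pixel (283,222), the hub disc at (262,145) and the cabinet's left wall at column 180. I'll measure the hub and the cabinet rim from depth.

```bash
python3 -c "
from h import *
c=dict(np.load('w1.npz'));P=pts(c)
print('hub',P[145,262].round(1),ray(c,262,145,P[145,262,2]).round(1))
for y,x in((71,100),(71,20),(69,150)): print('front rim',P[y,x].round(1))
for y,x in((120,176),(180,182)): print('left rim',P[y-3:y+4:3,x-6:x+7:3].round(0).tolist())
m=(abs(P[...,2]-74)<3);v,u=np.mgrid[:420,:560];m&=(u>185)&(u<330)&(v<212)
r=cv2.minAreaRect(P[m][:,:2].astype(np.float32));print('housing',r)
plan([(624,210.5,108)])"
```

```text
hub [574.5 189.3  90.4] [574.5 189.3  90.4]
front rim [533.7  61.   74.7]
front rim [ 5.401e+02 -2.000e-01  7.380e+01]
front rim [528.2  98.8  74.6]
left rim [[[562.0, 118.0, 86.0], [561.0, 121.0, 87.0], [561.0, 123.0, 87.0], [561.0, 124.0, 83.0], [561.0, 123.0, 74.0]], [[564.0, 118.0, 86.0], [563.0, 121.0, 87.0], [563.0, 123.0, 86.0], [563.0, 124.0, 82.0], [563.0, 124.0, 75.0]], [[566.0, 119.0, 87.0], [566.0, 121.0, 87.0], [565.0, 123.0, 87.0], [565.0, 124.0, 84.0], [565.0, 124.0, 75.0]]]
left rim [[[607.0, 123.0, 86.0], [606.0, 126.0, 88.0], [606.0, 128.0, 87.0], [607.0, 129.0, 81.0], [609.0, 129.0, 71.0]], [[609.0, 124.0, 86.0], [609.0, 126.0, 86.0], [608.0, 129.0, 88.0], [610.0, 129.0, 81.0], [611.0, 129.0, 73.0]], [[611.0, 124.0, 87.0], [611.0, 126.0, 87.0], [611.0, 128.0, 87.0], [611.0, 130.0, 84.0], [613.0, 130.0, 76.0]]]
housing ((576.1903076171875, 181.9654541015625), (110.95637512207031, 114.20208740234375), 6.693180561065674)
t 1.6 at [625.1 209.5 182.2] phi -3.035 F [0.7 0.3 0.3] grip 85.3
{"x":0.0022,"y":0.0021,"z":0.1484,"spin":0.0000},
```

>>> move_arm --steps '[{"x":0.002,"y":0.002,"z":0.075},{"x":0.002,"y":0.002,"z":0.148},{"x":0.002,"y":0.002,"z":0.148},{"x":0.002,"y":0.002,"z":0.148}]'

```text
invalid input
```

>>> move_arm --steps '[{"z":0},{"z":0},{"z":0},{"z":0},{"z":0},{"z":0}]' --gripper -1

```text
invalid input
```

```bash
python3 -c "
from h import *
s,p,M,f=state();print(p,s['wrist_force'],s['grip_width'])
A=np.array([574.5,189.5]);a0=np.arctan2(*(p[:2]-A)[::-1]);print(a0-.107,np.hypot(*(p[:2]-A)))
plan([(*(A+55*np.array([np.cos(a),np.sin(a)])),p[2]) for a in a0+.22*np.arange(1,13)])"
```

```text
[625.08668228 209.49624061 182.18592049] [0.66247159 0.26645862 0.30962142] 85.27101018043453
0.26943655957158524 54.39542317423375
t 1.6 at [625.1 209.5 182.2] phi -3.035 F [0.7 0.3 0.3] grip 85.3
{"x":0.0078,"y":0.0228,"z":0.0000,"spin":0.0000},{"x":0.0214,"y":0.0427,"z":0.0000,"spin":0.0000},{"x":0.0391,"y":0.0592,"z":-0.0000,"spin":0.0000},{"x":0.0599,"y":0.0714,"z":-0.0000,"spin":0.0000},{"x":0.0829,"y":0.0788,"z":-0.0001,"spin":0.0000},{"x":0.1069,"y":0.0810,"z":-0.0001,"spin":0.0000},{"x":0.1309,"y":0.0779,"z":-0.0001,"spin":0.0000},{"x":0.1536,"y":0.0697,"z":-0.0002,"spin":0.0000},{"x":0.1739,"y":0.0567,"z":-0.0002,"spin":0.0000},{"x":0.1909,"y":0.0395,"z":-0.0002,"spin":0.0000},{"x":0.2038,"y":0.0191,"z":-0.0003,"spin":0.0000},{"x":0.2119,"y":-0.0037,"z":-0.0003,"spin":0.0000},
```

Every row seems to need all four fields.

>>> move_arm --steps '[{"x":0.002,"y":0.002,"z":0.075,"spin":0},{"x":0.002,"y":0.002,"z":0.148,"spin":0},{"x":0.002,"y":0.002,"z":0.148,"spin":0},{"x":0.002,"y":0.002,"z":0.148,"spin":0}]'

```text
time_s: 2.08
tool_pos: [624.8, 210.4, 109.3]
orientation: [0.002, -0.054, 0.999, 0.0]
wrist_force: [0.1, -0.6, -0.6]
grip_width: 85.7
gripper_force: 0.0
```

>>> move_arm --steps '[{"x":0,"y":0,"z":0,"spin":0},{"x":0,"y":0,"z":0,"spin":0},{"x":0,"y":0,"z":0,"spin":0},{"x":0,"y":0,"z":0,"spin":0},{"x":0,"y":0,"z":0,"spin":0},{"x":0,"y":0,"z":0,"spin":0}]' --gripper -1

```text
time_s: 2.82
tool_pos: [624.1, 209.3, 107.9]
orientation: [0.0, -0.053, 0.999, 0.0]
wrist_force: [0.0, 0.6, 4.9]
grip_width: 20.0
gripper_force: 58.6
```

```bash
python3 -c "
from h import *
s,p,M,f=state();print(p,s['wrist_force'],s['grip_width'])
A=np.array([574.5,189.5]);a0=np.arctan2(*(p[:2]-A)[::-1]);print(a0-.107,np.hypot(*(p[:2]-A)))
plan([(*(A+55*np.array([np.cos(a),np.sin(a)])),p[2]) for a in a0+.22*np.arange(1,13)])"
```

```text
[624.13987684 209.29832724 107.88729835] [4.09793909e-03 6.37160668e-01 4.86513704e+00] 19.986405658539343
0.2725052604954017 53.44240950371663
t 2.8 at [624.1 209.3 107.9] phi -3.036 F [0.  0.6 4.9] grip 20.0
{"x":0.0060,"y":0.0232,"z":0.0000,"spin":0.0000},{"x":0.0197,"y":0.0431,"z":-0.0000,"spin":0.0000},{"x":0.0375,"y":0.0595,"z":-0.0000,"spin":0.0000},{"x":0.0583,"y":0.0717,"z":-0.0000,"spin":0.0000},{"x":0.0814,"y":0.0790,"z":-0.0000,"spin":0.0000},{"x":0.1054,"y":0.0811,"z":-0.0001,"spin":0.0000},{"x":0.1294,"y":0.0779,"z":-0.0001,"spin":0.0000},{"x":0.1520,"y":0.0696,"z":-0.0001,"spin":0.0000},{"x":0.1723,"y":0.0565,"z":-0.0001,"spin":0.0000},{"x":0.1893,"y":0.0393,"z":-0.0002,"spin":0.0000},{"x":0.2021,"y":0.0188,"z":-0.0002,"spin":0.0000},{"x":0.2101,"y":-0.0040,"z":-0.0002,"spin":0.0000},
```

>>> move_arm --steps '[{"x":0.006,"y":0.023,"z":0,"spin":0},{"x":0.02,"y":0.043,"z":0,"spin":0},{"x":0.0375,"y":0.0595,"z":0,"spin":0},{"x":0.058,"y":0.072,"z":0,"spin":0},{"x":0.058,"y":0.072,"z":0,"spin":0}]'

```text
time_s: 3.45
tool_pos: [589.6, 240.7, 107.7]
orientation: [-0.001, -0.054, 0.999, -0.002]
wrist_force: [-3.2, -6.0, 7.7]
grip_width: 19.7
gripper_force: 58.9
```

```bash
cat > crank.py <<'E'
from h import *
import sys
A=np.array([float(sys.argv[1]),float(sys.argv[2])]);n=int(sys.argv[3]);d=float(sys.argv[4])
s,p,M,f=state();a0=np.arctan2(*(p[:2]-A)[::-1]);print("crank",a0-.107,"r",np.hypot(*(p[:2]-A)))
plan([(*(A+55*np.array([np.cos(a),np.sin(a)])),108) for a in a0+d*np.arange(1,n+1)])
E
python3 crank.py 574.5 189.5 12 .22
```

```text
crank 1.177720719195235 r 53.37477198834666
t 3.5 at [589.6 240.7 107.7] phi -3.034 F [-3.2 -6.   7.7] grip 19.7
{"x":0.0219,"y":0.0098,"z":-0.0005,"spin":0.0000},{"x":0.0460,"y":0.0113,"z":-0.0005,"spin":0.0000},{"x":0.0699,"y":0.0075,"z":-0.0004,"spin":0.0000},{"x":0.0924,"y":-0.0014,"z":-0.0003,"spin":0.0000},{"x":0.1123,"y":-0.0150,"z":-0.0002,"spin":0.0000},{"x":0.1289,"y":-0.0326,"z":-0.0001,"spin":0.0000},{"x":0.1412,"y":-0.0533,"z":0.0000,"spin":0.0000},{"x":0.1486,"y":-0.0763,"z":0.0001,"spin":0.0000},{"x":0.1509,"y":-0.1004,"z":0.0002,"spin":0.0000},{"x":0.1479,"y":-0.1243,"z":0.0003,"spin":0.0000},{"x":0.1397,"y":-0.1470,"z":0.0003,"spin":0.0000},{"x":0.1267,"y":-0.1674,"z":0.0004,"spin":0.0000},
```

>>> move_arm --steps '[{"x":0.022,"y":0.0095,"z":0,"spin":0},{"x":0.046,"y":0.011,"z":0,"spin":0},{"x":0.07,"y":0.007,"z":0,"spin":0},{"x":0.092,"y":-0.002,"z":0,"spin":0},{"x":0.112,"y":-0.0155,"z":0,"spin":0},{"x":0.129,"y":-0.033,"z":0,"spin":0},{"x":0.141,"y":-0.054,"z":0,"spin":0},{"x":0.1485,"y":-0.077,"z":0,"spin":0},{"x":0.151,"y":-0.101,"z":0,"spin":0},{"x":0.151,"y":-0.101,"z":0,"spin":0}]'

```text
time_s: 4.7
tool_pos: [518.7, 182.7, 107.7]
orientation: [-0.003, -0.053, 0.999, -0.0]
wrist_force: [-5.1, -2.2, 11.0]
grip_width: 19.7
gripper_force: 59.5
```

```bash
python3 crank.py 574.5 189 12 .22
```

```text
crank -3.136199732085189 r 56.17931865599607
t 4.7 at [518.7 182.7 107.7] phi -3.036 F [-5.1 -2.2 11. ] grip 19.7
{"x":-0.0052,"y":-0.0240,"z":-0.0005,"spin":0.0000},{"x":-0.0132,"y":-0.0468,"z":-0.0006,"spin":0.0000},{"x":-0.0259,"y":-0.0673,"z":-0.0006,"spin":0.0000},{"x":-0.0429,"y":-0.0845,"z":-0.0007,"spin":0.0000},{"x":-0.0632,"y":-0.0976,"z":-0.0008,"spin":0.0000},{"x":-0.0858,"y":-0.1059,"z":-0.0010,"spin":0.0000},{"x":-0.1098,"y":-0.1092,"z":-0.0011,"spin":0.0000},{"x":-0.1338,"y":-0.1071,"z":-0.0012,"spin":0.0000},{"x":-0.1568,"y":-0.0998,"z":-0.0013,"spin":0.0000},{"x":-0.1777,"y":-0.0877,"z":-0.0015,"spin":0.0000},{"x":-0.1955,"y":-0.0713,"z":-0.0016,"spin":0.0000},{"x":-0.2092,"y":-0.0514,"z":-0.0016,"spin":0.0000},
```

>>> move_arm --steps '[{"x":-0.004,"y":-0.024,"z":0,"spin":0},{"x":-0.012,"y":-0.047,"z":0,"spin":0},{"x":-0.0245,"y":-0.067,"z":0,"spin":0},{"x":-0.0415,"y":-0.0845,"z":0,"spin":0},{"x":-0.062,"y":-0.0975,"z":0,"spin":0},{"x":-0.085,"y":-0.106,"z":0,"spin":0},{"x":-0.109,"y":-0.109,"z":0,"spin":0},{"x":-0.133,"y":-0.107,"z":0,"spin":0},{"x":-0.156,"y":-0.1,"z":0,"spin":0},{"x":-0.156,"y":-0.1,"z":0,"spin":0}]'

```text
time_s: 5.95
tool_pos: [604.6, 142.5, 107.8]
orientation: [0.0, -0.053, 0.999, 0.0]
wrist_force: [1.9, 0.2, 5.8]
grip_width: 20.2
gripper_force: 59.2
```

```bash
python3 crank.py 574 189 5 .15
```

```text
crank -1.096504340730962 r 55.677914732248624
t 6.0 at [604.6 142.5 107.8] phi -3.036 F [1.9 0.2 5.8] grip 20.2
{"x":-0.0134,"y":0.0098,"z":-0.0003,"spin":0.0000},{"x":-0.0260,"y":0.0205,"z":-0.0003,"spin":0.0000},{"x":-0.0369,"y":0.0328,"z":-0.0003,"spin":0.0000},{"x":-0.0458,"y":0.0467,"z":-0.0003,"spin":0.0000},{"x":-0.0525,"y":0.0618,"z":-0.0003,"spin":0.0000},
```

>>> move_arm --steps '[{"x":-0.0135,"y":0.01,"z":0,"spin":0},{"x":-0.026,"y":0.0205,"z":0,"spin":0},{"x":-0.037,"y":0.033,"z":0,"spin":0},{"x":-0.039,"y":0.036,"z":0,"spin":0},{"x":-0.039,"y":0.036,"z":0,"spin":0}]'

```text
time_s: 6.58
tool_pos: [620.0, 158.6, 107.7]
orientation: [-0.002, -0.053, 0.999, -0.003]
wrist_force: [-2.1, -10.9, 9.2]
grip_width: 20.2
gripper_force: 59.7
```

```bash
python3 crank.py 574 189 2 .05
```

```text
crank -0.6908725643516889 r 55.11878059816209
t 6.6 at [620.  158.6 107.7] phi -3.035 F [ -2.1 -10.9   9.2] grip 20.2
{"x":-0.0032,"y":0.0045,"z":-0.0006,"spin":0.0000},{"x":-0.0064,"y":0.0090,"z":-0.0006,"spin":0.0000},
```

>>> move_arm --steps '[{"x":0,"y":0,"z":0,"spin":0},{"x":0,"y":0,"z":0,"spin":0},{"x":0,"y":0,"z":0,"spin":0},{"x":0,"y":0,"z":0,"spin":0},{"x":0,"y":0,"z":-0.15,"spin":0},{"x":0,"y":0,"z":-0.35,"spin":0},{"x":0,"y":0,"z":-0.35,"spin":0},{"x":-0.05,"y":0.33,"z":-0.35,"spin":0},{"x":-0.05,"y":0.33,"z":-0.35,"spin":0},{"x":-0.05,"y":0.33,"z":-0.35,"spin":0},{"x":-0.05,"y":0.33,"z":-0.35,"spin":0},{"x":-0.05,"y":0.33,"z":-0.35,"spin":0}]' --gripper 1

```text
time_s: 8.07
tool_pos: [629.1, 328.6, 282.0]
orientation: [-0.0, -0.053, 0.999, -0.0]
wrist_force: [0.5, -0.0, 1.0]
grip_width: 85.4
gripper_force: 0.0
```

```bash
python3 -c "
from h import *
c=capture('wrist');cv2.imwrite('pics/w2.png',c['pixels']);np.savez('w2.npz',**c)
plan([])"
```

```text
t 8.1 at [629.3 328.  282.3] phi -3.036 F [-0.6  0.6  0.3] grip 85.0
```

View pics/w2.png

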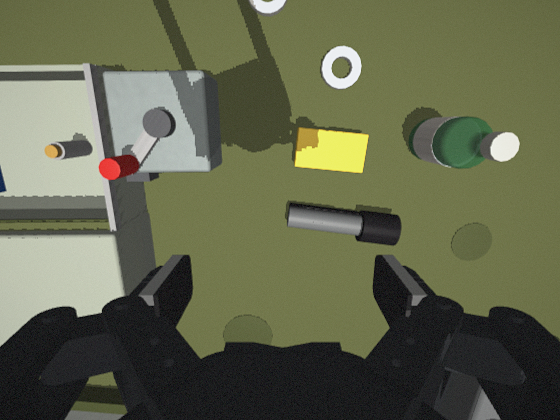

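I moved the wrong way in y; this view is left of the cabinet. The knob is at (118,168) and the post top at (52,151), and the shutter is in under the hood. Correcting.

>>> move_arm --steps '[{"x":-0.01,"y":-0.67,"z":0,"spin":0},{"x":-0.01,"y":-0.67,"z":0,"spin":0},{"x":-0.01,"y":-0.67,"z":0,"spin":0},{"x":-0.01,"y":-0.67,"z":0,"spin":0},{"x":-0.01,"y":-0.67,"z":0,"spin":0},{"x":-0.01,"y":-0.67,"z":0,"spin":0},{"x":-0.01,"y":-0.67,"z":0,"spin":0},{"x":-0.01,"y":-0.67,"z":0,"spin":0}]'

```text
time_s: 9.12
tool_pos: [669.4, -2.6, 282.5]
orientation: [0.0, -0.053, 0.999, 0.001]
wrist_force: [0.4, 0.0, -0.8]
grip_width: 85.1
gripper_force: 0.0
```

```bash
python3 -c "
from h import *
c=capture('wrist');cv2.imwrite('pics/w3.png',c['pixels']);np.savez('w3.npz',**c)
plan([])"
```

```text
t 9.2 at [669.4  -2.1 282.4] phi -3.034 F [ 0.1 -0.6 -0.3] grip 85.8
```

View pics/w3.png

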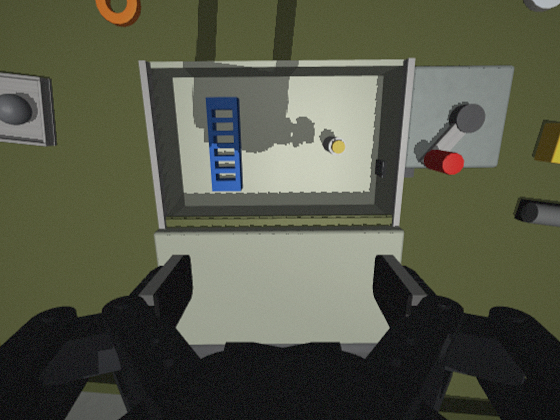

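The cabinet is open, with the slotted block at pixels (207..242, 97..190) and the post's gold top at (337,147).

```bash
cat >> h.py <<'E'
def blue(c):
    hsv=cv2.cvtColor(c["pixels"],cv2.COLOR_BGR2HSV).astype(int);P=pts(c)
    m=(abs(hsv[...,0]-112)<12)&(hsv[...,1]>120)&(abs(P[...,2]-30)<6)
    k,L,S,C=cv2.connectedComponentsWithStats(m.astype(np.uint8));i=1+S[1:,4].argmax()
    v,u=np.nonzero(L==i);W=np.array([ray(c,a,b,30)[:2] for a,b in zip(u,v)],np.float32)
    return cv2.minAreaRect(W),np.median(P[L==i],0)
def gold(c):
    hsv=cv2.cvtColor(c["pixels"],cv2.COLOR_BGR2HSV).astype(int);P=pts(c)
    m=(abs(hsv[...,0]-22)<8)&(hsv[...,1]>80)&(abs(P[...,2]-68)<4)
    v,u=np.nonzero(m);return ray(c,u.mean(),v.mean(),68),len(u),np.ptp(u),np.ptp(v)
E
python3 -c "
from h import *
c=dict(np.load('w3.npz'));print(blue(c),gold(c))
p=gold(c)[0][:2];b=np.array(blue(c)[0][0]);d=p-b;print('sep',np.hypot(*d),'mid',(p+b)/2,'yaw',np.arctan2(-d[0],d[1]))
P=pts(c)
m=abs(P[...,2]-98)<4;v,u=np.nonzero(m);print('hood',cv2.minAreaRect(P[m][:,:2].astype(np.float32)))
plan([(440,-290,230,.53),(400,-350,230,.53)])"
```

```text
(((635.8729858398438, -80.16352844238281), (116.6870346069336, 38.69734191894531), 6.622303009033203), array([634.49965381, -80.74261014,  30.55107626])) (array([619.80131069,  58.12847326,  68.        ]), 130, np.int64(12), np.int64(11))
sep 139.2227584700297 mid [627.83714827 -11.01752759] yaw 0.11569650284552749
hood ((785.54150390625, 43.44203186035156), (234.0792694091797, 350.5773620605469), 22.92127227783203)
t 9.2 at [669.4  -2.1 282.4] phi -3.034 F [ 0.1 -0.6 -0.3] grip 85.8
{"x":0.5180,"y":-0.5233,"z":0.1044,"spin":0.8655},{"x":0.6104,"y":-0.6340,"z":0.1043,"spin":0.8655},
```

```bash
python3 -c "
from h import *
plan([(442,-337,180,.53)])"
```

```text
t 9.2 at [669.4  -2.1 282.4] phi -3.034 F [ 0.1 -0.6 -0.3] grip 85.8
{"x":0.5241,"y":-0.6173,"z":0.2043,"spin":0.8655},
```

>>> move_arm --steps '[{"x":0.52,"y":-0.59,"z":0.1,"spin":0.8655},{"x":0.52,"y":-0.59,"z":0.1,"spin":0.8655},{"x":0.52,"y":-0.59,"z":0.1,"spin":0.8655},{"x":0.52,"y":-0.59,"z":0.1,"spin":0.8655},{"x":0.52,"y":-0.59,"z":0.1,"spin":0.8655},{"x":0.52,"y":-0.59,"z":0.1,"spin":0.8655},{"x":0.52,"y":-0.59,"z":0.1,"spin":0.8655},{"x":0.52,"y":-0.59,"z":0.1,"spin":0.8655},{"x":0.52,"y":-0.59,"z":0.1,"spin":0.8655},{"x":0.52,"y":-0.59,"z":0.1,"spin":0.8655},{"x":0.52,"y":-0.59,"z":0.1,"spin":0.8655},{"x":0.52,"y":-0.59,"z":0.1,"spin":0.8655}]'

```text
time_s: 10.68
tool_pos: [443.3, -323.0, 232.5]
orientation: [-0.0, 0.879, 0.477, 0.0]
wrist_force: [-0.4, 0.2, -0.3]
grip_width: 85.3
gripper_force: 0.0
```

```bash
python3 -c "
from h import *
plan([(442,-337,170,.53)])"
```

```text
t 10.7 at [ 443.3 -323.   232.5] phi 0.994 F [-0.4  0.2 -0.3] grip 85.3
{"x":-0.0249,"y":0.0131,"z":0.1249,"spin":0.1477},
```

>>> move_arm --steps '[{"x":-0.025,"y":0.013,"z":0.125,"spin":0.148},{"x":-0.025,"y":0.013,"z":0.125,"spin":0.148},{"x":-0.025,"y":0.013,"z":0.125,"spin":0.148},{"x":-0.025,"y":0.013,"z":0.125,"spin":0.148}]'

```text
time_s: 11.18
tool_pos: [441.9, -337.3, 169.8]
orientation: [-0.0, 0.964, 0.265, 0.0]
wrist_force: [0.2, -0.3, 0.2]
grip_width: 85.2
gripper_force: 0.0
```

```bash
cat >> h.py <<'E'
def top(c,h,tol=4,sat=255):
    "largest non-green blob at height h, as world minAreaRect"
    hsv=cv2.cvtColor(c["pixels"],cv2.COLOR_BGR2HSV).astype(int);P=pts(c)
    m=(abs(P[...,2]-h)<tol)&(hsv[...,1]<sat);m[250:]=0
    k,L,S,C=cv2.connectedComponentsWithStats(m.astype(np.uint8));i=1+S[1:,4].argmax()
    v,u=np.nonzero(L==i);W=np.array([ray(c,a,b,h)[:2] for a,b in zip(u,v)],np.float32)
    return cv2.minAreaRect(W),W.mean(0),np.median(P[L==i],0),C[i]
E
python3 -c "
from h import *
c=capture('wrist');cv2.imwrite('pics/w4.png',c['pixels']);np.savez('w4.npz',**c)
print(top(c,40));plan([])"
```

```text
(((440.39886474609375, -340.074951171875), (93.30886840820312, 24.027997970581055), 28.49456024169922), array([ 442.1514, -339.0565], dtype=float32), array([ 443.15898227, -338.6300677 ,   40.47946089]), array([285.14619651, 199.94175911]))
t 11.2 at [ 441.8 -337.5  169.9] phi 0.536 F [0.2 0.7 0.7] grip 85.5
```

View pics/w4.png

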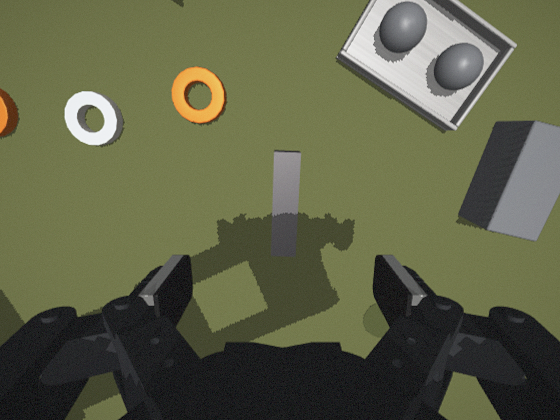

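The comb is at columns 273–300, rows 151–256, and my mask cut it at row 250. I'll redo the fit.

```bash
sed -i 's/m\[250:\]=0/m[275:]=0/' h.py; python3 -c "
from h import *
c=dict(np.load('w4.npz'));t=top(c,40);print(t)
b=np.array(t[0][0]);plan([(*b,60,.498),(*b,21,.498)])"
```

```text
(((437.2403869628906, -341.7894287109375), (100.49651336669922, 24.027997970581055), 28.49456024169922), array([ 439.2591, -340.6514], dtype=float32), array([ 440.45988001, -340.08432413,   40.47270509]), array([285.02561247, 203.28582034]))
t 11.2 at [ 441.8 -337.5  169.9] phi 0.536 F [0.2 0.7 0.7] grip 85.5
{"x":-0.0122,"y":0.0027,"z":0.2199,"spin":0.0121},{"x":-0.0122,"y":0.0027,"z":0.2979,"spin":0.0121},
```

>>> move_arm --steps '[{"x":-0.0122,"y":0.0027,"z":0.11,"spin":0.012},{"x":-0.0122,"y":0.0027,"z":0.22,"spin":0.012},{"x":-0.0122,"y":0.0027,"z":0.27,"spin":0.012},{"x":-0.0122,"y":0.0027,"z":0.3,"spin":0.012},{"x":-0.0122,"y":0.0027,"z":0.3,"spin":0.012},{"x":-0.0122,"y":0.0027,"z":0.3,"spin":0.012}]'

```text
time_s: 11.98
tool_pos: [437.4, -343.3, 21.0]
orientation: [0.001, 0.969, 0.245, 0.001]
wrist_force: [-0.0, -0.1, 0.8]
grip_width: 85.4
gripper_force: 0.0
```

>>> move_arm --steps '[{"x":0,"y":0,"z":0,"spin":0},{"x":0,"y":0,"z":0,"spin":0},{"x":0,"y":0,"z":0,"spin":0},{"x":0,"y":0,"z":0,"spin":0},{"x":0,"y":0,"z":0,"spin":0},{"x":0,"y":0,"z":0,"spin":0},{"x":0,"y":0,"z":-0.1,"spin":0},{"x":0,"y":0,"z":-0.2,"spin":0},{"x":0,"y":0,"z":-0.3,"spin":0},{"x":0,"y":0,"z":-0.3,"spin":0},{"x":0,"y":0,"z":-0.3,"spin":0}]' --gripper -1

```text
time_s: 13.35
tool_pos: [435.2, -341.7, 167.7]
orientation: [-0.002, 0.97, 0.245, -0.001]
wrist_force: [0.0, 1.4, -5.2]
grip_width: 22.5
gripper_force: 60.7
```

```bash
python3 -c "
from h import *
plan([(635.9,-80.2,170,.1157)])
c=capture('wrist');cv2.imwrite('pics/w5.png',c['pixels']);np.savez('w5.npz',**c)"
```

```text
t 13.3 at [ 435.2 -341.7  167.7] phi 0.495 F [ 0.   1.4 -5.2] grip 22.5
{"x":0.6017,"y":-0.2695,"z":-0.0045,"spin":0.1207},
```

View pics/w5.png

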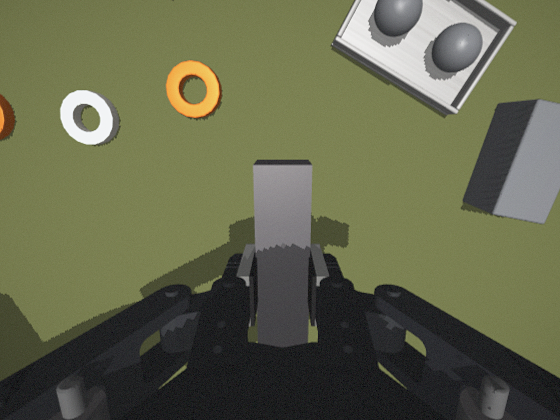

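```bash
python3 -c "
from h import *
c=dict(np.load('w5.npz'));P=pts(c);s,p,M,f=state()
for v in (158,161,163,165,167,170,200,240,280): print(v,((P[v,283]-p)@M).round(1))
m=abs(P[...,2]-P[200,283,2])<4;k,L,S,C=cv2.connectedComponentsWithStats(m.astype(np.uint8));i=L[200,283]
h=np.median(P[L==i][:,2]);print('top z',h)
v,u=np.nonzero(L==i)
for r in (170,190,210,230): 
  q=u[v==r]; print(r,[((ray(c,a,r,h)-p)@M).round(1)[:2] for a in (q.min(),q.max())])
print('front x',((ray(c,283,165.5,h)-p)@M).round(1))"
```

```text
158 [ 34.7   0.2 166.6]
161 [51.3 -0.7 -6.6]
163 [ 51.2  -0.7 -13.2]
165 [ 51.3  -0.7 -20.9]
167 [ 50.6  -0.7 -21.7]
170 [ 49.3  -0.7 -21.1]
200 [ 37.1  -0.7 -22.2]
240 [ 18.6  -0.7 -20. ]
280 [ -0.3  -0.7 -20.6]
top z 187.79878105819625
170 [array([ 49.3, -12.9]), array([49.3, 10.6])]
190 [array([ 41. , -12.7]), array([41. , 10.8])]
210 [array([ 32.4, -12.9]), array([32.4, 10.6])]
230 [array([ 23.5, -12.7]), array([23.5, 10.9])]
front x [ 51.1  -0.7 -20.8]
```

>>> move_arm --steps '[{"x":0.602,"y":-0.27,"z":-0.03,"spin":0.121},{"x":0.602,"y":-0.27,"z":-0.03,"spin":0.121},{"x":0.602,"y":-0.27,"z":-0.03,"spin":0.121},{"x":0.602,"y":-0.27,"z":-0.03,"spin":0.121},{"x":0.602,"y":-0.27,"z":-0.03,"spin":0.121},{"x":0.602,"y":-0.27,"z":-0.03,"spin":0.121},{"x":0.602,"y":-0.27,"z":-0.03,"spin":0.121},{"x":0.602,"y":-0.27,"z":-0.03,"spin":0.121},{"x":0.602,"y":-0.27,"z":-0.03,"spin":0.121},{"x":0.602,"y":-0.27,"z":-0.03,"spin":0.121}]'

```text
time_s: 14.65
tool_pos: [636.7, -81.9, 184.7]
orientation: [-0.0, 0.998, 0.057, -0.0]
wrist_force: [1.1, -0.1, -4.5]
grip_width: 22.9
gripper_force: 60.6
```

```bash
python3 -c "
from h import *
c=capture('wrist');cv2.imwrite('pics/w6.png',c['pixels']);np.savez('w6.npz',**c)
plan([]);print(blue(c))"
```

```text
t 14.7 at [636.8 -81.8 184.8] phi 0.114 F [-0.1 -0.6 -3.8] grip 22.9

(((682.5220947265625, -75.46823120117188), (23.668615341186523, 37.01587677001953), 6.522542476654053), array([686.05914971, -74.96909385,  30.43638454]))
```

View pics/w6.png

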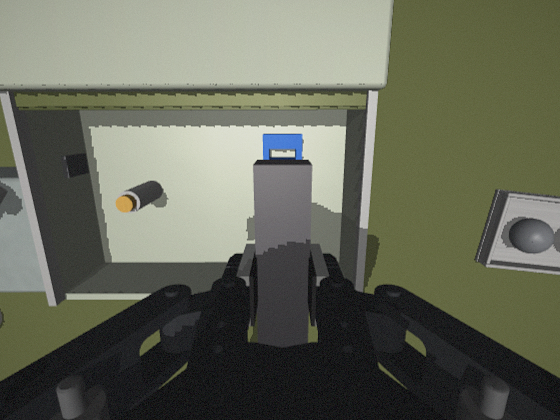

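Block's visible end is at (262..302, 135..160), and the comb is held straight above it. Measured offset is about -2 mm along tool x. Correcting and descending to just above the block.

>>> move_arm --steps '[{"x":-0.0042,"y":0,"z":0.1,"spin":0},{"x":-0.0042,"y":0,"z":0.2,"spin":0},{"x":-0.0042,"y":0,"z":0.25,"spin":0},{"x":-0.0042,"y":0,"z":0.256,"spin":0},{"x":-0.0042,"y":0,"z":0.256,"spin":0},{"x":-0.0042,"y":0,"z":0.256,"spin":0}]'

```text
time_s: 15.45
tool_pos: [636.4, -81.5, 58.7]
orientation: [0.0, 0.998, 0.057, 0.002]
wrist_force: [0.0, -0.1, -3.8]
grip_width: 22.6
gripper_force: 60.5
```

```bash
python3 -c "
from h import *
c=capture('wrist');cv2.imwrite('pics/w7.png',c['pixels']);np.savez('w7.npz',**c)
plan([]);print(blue(c))
P=pts(c);s,p,M,f=state()
for v in (135,140,145,150,155,158,161,163,165,167,170,200): print(v,((P[v,283]-p)@M).round(1))"
```

```text
t 15.5 at [636.2 -81.4  58.6] phi 0.115 F [-0.6  0.9 -4.3] grip 22.7

(((664.1182250976562, -77.5154800415039), (60.9992790222168, 37.72617721557617), 6.66969633102417), array([686.86077799, -75.36638512,  30.41862442]))
135 [60.6 -0.5 51.5]
140 [58.3 -0.5 34.4]
145 [55.8 -0.6 29.1]
150 [53.2 -0.6 28.1]
155 [50.4 -0.6 28.3]
158 [48.7 -0.6 28.4]
161 [51.  -0.7 -7.1]
163 [ 50.9  -0.7 -13.7]
165 [ 50.9  -0.7 -20.3]
167 [ 50.   -0.7 -19.8]
170 [ 49.1  -0.7 -21.5]
200 [ 36.3  -0.7 -20.1]
```

View pics/w7.png

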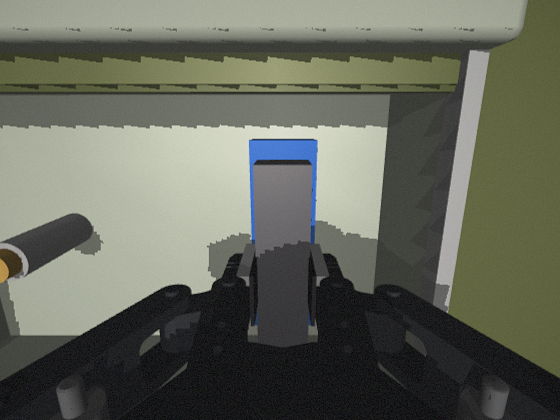

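Block end row 140, comb end row 160: the comb is 1.3 mm too far along +x, and aligned in y.

>>> move_arm --steps '[{"x":-0.003,"y":0,"z":0,"spin":0},{"x":-0.003,"y":0,"z":0,"spin":0},{"x":-0.003,"y":0,"z":0.01,"spin":0},{"x":-0.003,"y":0,"z":0.016,"spin":0},{"x":-0.003,"y":0,"z":0.022,"spin":0},{"x":-0.003,"y":0,"z":0.026,"spin":0},{"x":-0.003,"y":0,"z":0.026,"spin":0}]'

```text
time_s: 16.38
tool_pos: [633.5, -81.4, 43.5]
orientation: [-0.0, 0.998, 0.057, -0.0]
wrist_force: [-0.9, -0.3, -3.6]
grip_width: 22.7
gripper_force: 60.5
```

The teeth have entered freely. Continuing down.

>>> move_arm --steps '[{"x":0,"y":0,"z":0.008,"spin":0},{"x":0,"y":0,"z":0.014,"spin":0},{"x":0,"y":0,"z":0.02,"spin":0},{"x":0,"y":0,"z":0.024,"spin":0},{"x":0,"y":0,"z":0.024,"spin":0}]'

```text
time_s: 17.0
tool_pos: [633.5, -81.4, 31.6]
orientation: [-0.0, 0.998, 0.057, -0.0]
wrist_force: [0.4, -0.5, -5.0]
grip_width: 22.7
gripper_force: 60.5
```

>>> move_arm --steps '[{"x":0,"y":0,"z":0,"spin":0},{"x":0,"y":0,"z":0,"spin":0},{"x":0,"y":0,"z":0,"spin":0},{"x":0,"y":0,"z":0,"spin":0},{"x":0,"y":0,"z":-0.1,"spin":0},{"x":0,"y":0,"z":-0.2,"spin":0},{"x":0,"y":0,"z":-0.25,"spin":0},{"x":0,"y":0,"z":-0.25,"spin":0},{"x":0,"y":0,"z":-0.25,"spin":0}]' --gripper 0.1

```text
time_s: 18.12
tool_pos: [632.8, -81.3, 155.5]
orientation: [-0.0, 0.998, 0.057, -0.001]
wrist_force: [-0.1, -0.5, -1.5]
grip_width: 47.1
gripper_force: 0.0
```

```bash
python3 -c "
from h import *
c=capture('wrist');cv2.imwrite('pics/w8.png',c['pixels']);np.savez('w8.npz',**c)
t=top(c,50,5);print(t,'blue',blue(c),'post',gold(c));b=np.array(t[0][0])
s,p,M,f=state()
plan([(*p[:2],60),(*p[:2],48)])
plan([(412,-144,170,0.3)])"
```

```text
(((634.5193481445312, -80.4975814819336), (99.4153060913086, 24.033428192138672), 6.692399024963379), array([637.18976, -80.19345], dtype=float32), array([638.5863176 , -80.18604542,  50.47059447]), array([282.82358346, 199.85666156])) blue (((635.8698120117188, -80.95185089111328), (116.245849609375, 37.71735763549805), 6.570506572723389), array([653.94435992, -78.96834514,  30.46541924])) post (array([620.20476955,  56.98192629,  68.        ]), 320, np.int64(21), np.int64(18))
t 18.2 at [632.6 -81.2 155. ] phi 0.115 F [-0.7 -0.3 -0.3] grip 46.8
{"x":0.0006,"y":0.0002,"z":0.1900,"spin":0.0000},{"x":0.0007,"y":0.0002,"z":0.2140,"spin":0.0000},
t 18.2 at [632.6 -81.2 155. ] phi 0.115 F [-0.7 -0.3 -0.3] grip 46.8
{"x":-0.4528,"y":0.0741,"z":-0.0287,"spin":-0.0589},
```

Comb top is exactly 20 mm above the block's face, so it is fully home. Now the ring at (412,-144).

>>> move_arm --steps '[{"x":-0.453,"y":0.074,"z":0.0,"spin":0},{"x":-0.453,"y":0.074,"z":0.0,"spin":0},{"x":-0.453,"y":0.074,"z":0.0,"spin":0},{"x":-0.453,"y":0.074,"z":0.03,"spin":0},{"x":-0.453,"y":0.074,"z":0.03,"spin":0},{"x":-0.453,"y":0.074,"z":0.03,"spin":0},{"x":-0.453,"y":0.074,"z":0.03,"spin":0}]' --gripper 1

```text
time_s: 19.05
tool_pos: [414.3, -144.1, 141.8]
orientation: [0.0, 0.998, 0.058, 0.0]
wrist_force: [0.4, -0.6, 0.2]
grip_width: 85.5
gripper_force: 0.0
```

```bash
cat >> h.py <<'E'
def rings(c,h=13):
    "white blobs at height h: world centre of min circle, radius, pixel"
    hsv=cv2.cvtColor(c["pixels"],cv2.COLOR_BGR2HSV).astype(int);P=pts(c)
    m=(hsv[...,1]<60)&(hsv[...,2]>110)&(abs(P[...,2]-h)<6)
    k,L,S,C=cv2.connectedComponentsWithStats(m.astype(np.uint8));out=[]
    for i in range(1,k):
        if S[i,4]>80:
            v,u=np.nonzero(L==i);W=np.array([ray(c,a,b,h)[:2] for a,b in zip(u,v)],np.float32)
            (x,y),r=cv2.minEnclosingCircle(W)
            if 20<r<30: out.append((round(x,1),round(y,1),round(r,1),C[i].round(0).tolist(),S[i,4]))
    return out
E
python3 -c "
from h import *
c=capture('wrist');cv2.imwrite('pics/w9.png',c['pixels']);r=rings(c);print(r)
x,y=r[0][:2];plan([(x,y,30),(x,y,1)])
c=capture('top');print('top',rings(c))"
```

```text
[(411.5, -142.8, 25.0, [281.0, 202.0], np.int32(1641))]
t 19.1 at [ 414.2 -144.   141.8] phi 0.116 F [-0.8  0.1  1. ] grip 85.4
{"x":-0.0051,"y":-0.0031,"z":0.2235,"spin":0.0000},{"x":-0.0052,"y":-0.0031,"z":0.2815,"spin":0.0000},
top [(485.5, 388.3, 26.6, [169.0, 221.0], np.int32(100)), (440.6, 271.2, 25.6, [201.0, 235.0], np.int32(103))]
```

>>> move_arm --steps '[{"x":-0.005,"y":-0.003,"z":0.11,"spin":0},{"x":-0.005,"y":-0.003,"z":0.2,"spin":0},{"x":-0.005,"y":-0.003,"z":0.26,"spin":0},{"x":-0.005,"y":-0.003,"z":0.28,"spin":0},{"x":-0.005,"y":-0.003,"z":0.28,"spin":0},{"x":-0.005,"y":-0.003,"z":0.28,"spin":0}]'

```text
time_s: 19.9
tool_pos: [411.3, -143.2, 2.8]
orientation: [0.0, 0.998, 0.057, 0.001]
wrist_force: [0.8, 0.5, 1.0]
grip_width: 85.2
gripper_force: 0.0
```

>>> move_arm --steps '[{"x":0,"y":0,"z":0,"spin":0},{"x":0,"y":0,"z":0,"spin":0},{"x":0,"y":0,"z":0,"spin":0},{"x":0,"y":0,"z":0,"spin":0},{"x":0,"y":0,"z":0,"spin":0},{"x":0,"y":0,"z":-0.1,"spin":0},{"x":0,"y":0,"z":-0.2,"spin":0},{"x":0,"y":0,"z":-0.3,"spin":0},{"x":0,"y":0,"z":-0.3,"spin":0},{"x":0,"y":0,"z":-0.3,"spin":0}]' --gripper -1

```text
time_s: 21.15
tool_pos: [409.4, -142.6, 151.2]
orientation: [-0.0, 0.998, 0.057, -0.001]
wrist_force: [-0.3, 0.9, -1.6]
grip_width: 46.6
gripper_force: 62.7
```

```bash
python3 -c "
from h import *
c=capture('wrist');cv2.imwrite('pics/w10.png',c['pixels']);np.savez('w10.npz',**c)
P=pts(c);s,p,M,f=state();Q=(P-p)@M
print(np.median(Q[230:330:10,240:330:10,2]))
plan([(620,57.5,150)])"
```

```text
-10.152291641617843
t 21.2 at [ 409.1 -142.5  150.6] phi 0.115 F [ 0.  -0.2 -0.4] grip 47.0
{"x":0.4649,"y":-0.3490,"z":0.0004,"spin":0.0000},
```

View pics/w10.png

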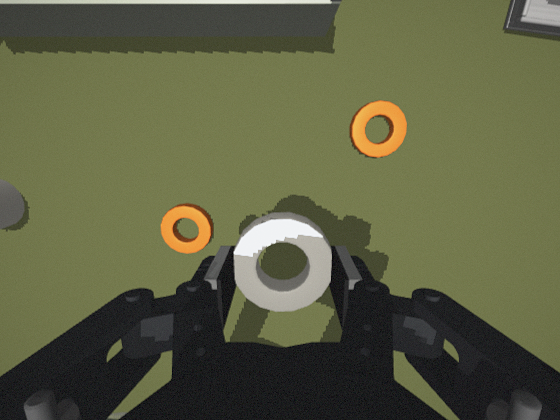

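Ring held level, centred near pixel (282,262). I'll measure its offset from the TCP.

```bash
cat >> h.py <<'E'
def held(c):
    "held ring centre in tool frame (x,y), from its top face just above the TCP"
    P=pts(c);s,p,M,f=state();Q=(P-p)@M;hsv=cv2.cvtColor(c["pixels"],cv2.COLOR_BGR2HSV).astype(int)
    m=(Q[...,2]<-6)&(Q[...,2]>-15)&(abs(Q[...,0])<40)&(abs(Q[...,1])<24.5)
    k,L,S,C=cv2.connectedComponentsWithStats(m.astype(np.uint8));i=1+S[1:,4].argmax();m=L==i
    h=np.median(P[m][:,2]);v,u=np.nonzero(m);W=np.array([((ray(c,a,b,h)-p)@M)[:2] for a,b in zip(u,v)],np.float32)
    return W.min(0),W.max(0),"ring top z-TCP",h-p[2]
E
python3 -c "
from h import *
print(held(dict(np.load('w10.npz'))))"
```

```text
(array([-23.17318 , -25.128546], dtype=float32), array([26.517405, 24.98723 ], dtype=float32), 'ring top z-TCP', np.float64(10.699701198516465))
```

>>> move_arm --steps '[{"x":0.465,"y":-0.349,"z":0.0,"spin":0},{"x":0.465,"y":-0.349,"z":0.0,"spin":0},{"x":0.465,"y":-0.349,"z":0.0,"spin":0},{"x":0.465,"y":-0.349,"z":0.0,"spin":0},{"x":0.465,"y":-0.349,"z":0.0,"spin":0},{"x":0.465,"y":-0.349,"z":0.0,"spin":0},{"x":0.465,"y":-0.349,"z":0.0,"spin":0},{"x":0.465,"y":-0.349,"z":0.0,"spin":0}]'

```text
time_s: 22.2
tool_pos: [620.0, 56.1, 151.1]
orientation: [0.0, 0.998, 0.057, -0.001]
wrist_force: [-0.2, 0.4, -0.6]
grip_width: 46.8
gripper_force: 62.7
```

```bash
python3 -c "
from h import *
c=capture('wrist');cv2.imwrite('pics/w11.png',c['pixels']);np.savez('w11.npz',**c)
print(held(c));plan([(620,57.5,80)])
P=pts(c);m=(abs(P[...,2]-67)<5);m[350:]=0;v,u=np.nonzero(m);print(gold(c) if 1 else 0)"
```

```text
(array([-23.734703, -25.313116], dtype=float32), array([25.98565 , 25.257204], dtype=float32), 'ring top z-TCP', np.float64(9.610068961474326))
t 22.2 at [620.3  56.1 151.5] phi 0.114 F [-0.2  0.4 -0.5] grip 46.6
{"x":-0.0001,"y":-0.0028,"z":0.1431,"spin":0.0000},
(array([623.91280726,  58.93875946,  68.        ]), 125, np.int64(18), np.int64(8))
```

View pics/w11.png

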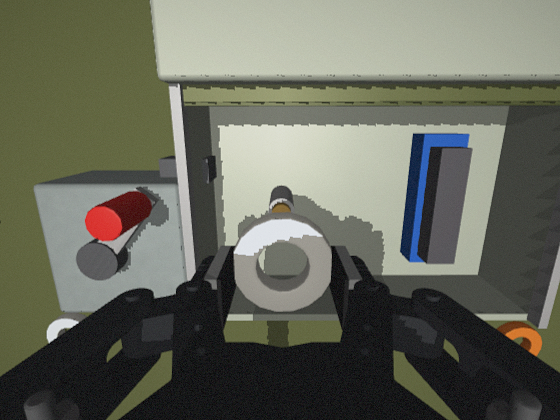

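Ring held with a 1.2 mm offset, post's gold tip partly visible at (281,205). Comb is seated in the block. Lowering to just above the post top.

>>> move_arm --steps '[{"x":-0.002,"y":-0.0035,"z":0.08,"spin":0},{"x":-0.002,"y":-0.0035,"z":0.145,"spin":0},{"x":-0.002,"y":-0.0035,"z":0.145,"spin":0},{"x":-0.002,"y":-0.0035,"z":0.145,"spin":0}]'

```text
time_s: 22.75
tool_pos: [620.8, 58.4, 80.8]
orientation: [-0.0, 0.998, 0.057, 0.001]
wrist_force: [-0.4, 0.8, 0.0]
grip_width: 46.5
gripper_force: 62.7
```

```bash
python3 -c "
from h import *
c=capture('wrist');cv2.imwrite('pics/w12.png',c['pixels'][180:380,180:400].repeat(3,0).repeat(3,1));np.savez('w12.npz',**c)
print(held(c));plan([]);print(gold(c));s,p,M,f=state();print(((gold(c)[0]-p)@M).round(1))"
```

```text
(array([-23.7784  , -25.239832], dtype=float32), array([25.833921, 25.375433], dtype=float32), 'ring top z-TCP', np.float64(9.595906071374003))
t 22.8 at [621.1  58.5  81.2] phi 0.114 F [ 0.7 -0.9 -0.4] grip 46.3

(array([619.05936588,  58.27266325,  68.        ]), 471, np.int64(26), np.int64(20))
[-2.1 -0.  13.2]
```

View pics/w12.png

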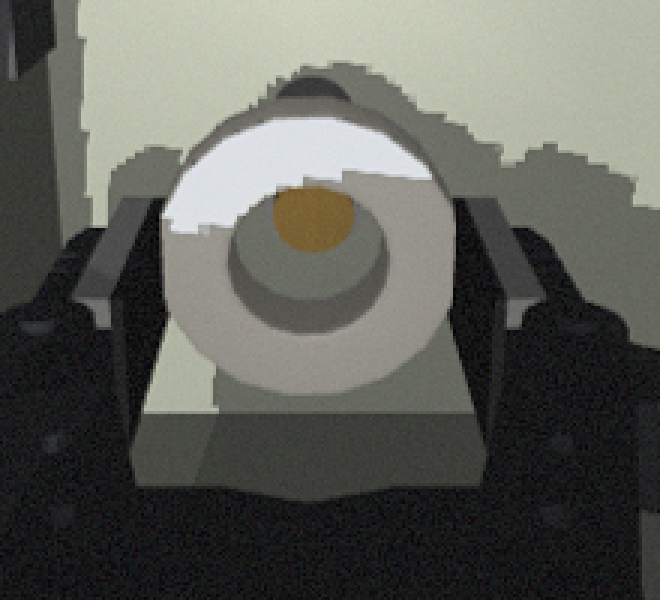

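Through the hole the gold tip shows near the front edge; need about -1.7 mm in tool x, none in y.

>>> move_arm --steps '[{"x":-0.0035,"y":0,"z":0,"spin":0},{"x":-0.0035,"y":0,"z":0.015,"spin":0},{"x":-0.0035,"y":0,"z":0.03,"spin":0},{"x":-0.0035,"y":0,"z":0.038,"spin":0},{"x":-0.0035,"y":0,"z":0.046,"spin":0},{"x":-0.0035,"y":0,"z":0.046,"spin":0}]'

```text
time_s: 23.55
tool_pos: [618.1, 58.5, 55.8]
orientation: [-0.0, 0.998, 0.057, -0.0]
wrist_force: [0.2, 0.2, -1.0]
grip_width: 46.0
gripper_force: 62.7
```

>>> move_arm --steps '[{"x":0,"y":0,"z":0.03,"spin":0},{"x":0,"y":0,"z":0.06,"spin":0},{"x":0,"y":0,"z":0.082,"spin":0},{"x":0,"y":0,"z":0.082,"spin":0},{"x":0,"y":0,"z":0.082,"spin":0}]'

```text
time_s: 24.18
tool_pos: [618.3, 58.5, 15.3]
orientation: [-0.0, 0.998, 0.057, -0.0]
wrist_force: [0.0, 0.8, -0.3]
grip_width: 46.4
gripper_force: 62.7
```

>>> move_arm --steps '[{"x":0,"y":0,"z":0,"spin":0},{"x":0,"y":0,"z":0,"spin":0},{"x":0,"y":0,"z":0,"spin":0},{"x":0,"y":0,"z":0,"spin":0},{"x":0,"y":0,"z":-0.1,"spin":0},{"x":0,"y":0,"z":-0.2,"spin":0},{"x":0,"y":0,"z":-0.3,"spin":0},{"x":0,"y":0,"z":-0.3,"spin":0},{"x":0,"y":0,"z":-0.3,"spin":0}]' --gripper 0.6

```text
time_s: 25.3
tool_pos: [617.8, 58.5, 165.3]
orientation: [-0.0, 0.998, 0.057, -0.0]
wrist_force: [-0.2, -0.1, -0.3]
grip_width: 68.7
gripper_force: 0.0
```

```bash
python3 -c "
from h import *
c=capture('wrist');np.savez('w13.npz',**c);print(gold(c),rings(c,19))
c=capture('top');print('top',rings(c));c=capture('scene');print('scene',rings(c))
plan([(460,271,175),(440,271,140)])"
```

```text
(array([619.97607277,  58.0919432 ,  68.        ]), 265, np.int64(17), np.int64(18)) [(619.1, 59.2, 25.0, [282.0, 190.0], np.int32(1224))]
top [(485.2, 386.5, 26.3, [170.0, 222.0], np.int32(112)), (440.0, 268.3, 26.8, [202.0, 235.0], np.int32(103))]
scene [(439.9, 268.5, 26.3, [364.0, 210.0], np.int32(128)), (487.4, 387.2, 26.1, [401.0, 229.0], np.int32(141)), (620.8, 61.3, 29.4, [289.0, 249.0], np.int32(126))]
t 25.4 at [617.3  58.4 163.7] phi 0.115 F [ 0.1  0.5 -1. ] grip 68.4
{"x":-0.2640,"y":-0.4584,"z":-0.0216,"spin":0.0000},{"x":-0.3035,"y":-0.4629,"z":0.0485,"spin":0.0000},
```

First ring is down on the post. Next, the moved ring at about (440,268.5).

>>> move_arm --steps '[{"x":-0.15,"y":-0.1,"z":-0.03,"spin":0},{"x":-0.304,"y":-0.458,"z":-0.02,"spin":0},{"x":-0.304,"y":-0.458,"z":-0.02,"spin":0},{"x":-0.304,"y":-0.458,"z":0.0,"spin":0},{"x":-0.304,"y":-0.458,"z":0.04,"spin":0},{"x":-0.304,"y":-0.458,"z":0.048,"spin":0},{"x":-0.304,"y":-0.458,"z":0.048,"spin":0},{"x":-0.304,"y":-0.458,"z":0.048,"spin":0}]' --gripper 1

```text
time_s: 26.45
tool_pos: [442.1, 267.9, 141.6]
orientation: [-0.0, 0.998, 0.057, 0.0]
wrist_force: [-0.2, 0.3, 0.8]
grip_width: 85.4
gripper_force: 0.0
```

```bash
python3 -c "
from h import *
c=capture('wrist');r=rings(c);print(r);r=min(r,key=lambda q:abs(q[0]-440)+abs(q[1]-269))
x,y=r[:2];plan([(x,y,2)])"
```

```text
[(485.0, 387.4, 24.9, [153.0, 137.0], np.int32(1871)), (437.7, 270.4, 25.0, [280.0, 204.0], np.int32(1622))]
t 26.5 at [442.  267.9 141.7] phi 0.113 F [ 0.4 -0.1  0.2] grip 85.4
{"x":-0.0083,"y":-0.0058,"z":0.2794,"spin":0.0000},
```

>>> move_arm --steps '[{"x":-0.006,"y":-0.0055,"z":0.11,"spin":0},{"x":-0.006,"y":-0.0055,"z":0.2,"spin":0},{"x":-0.006,"y":-0.0055,"z":0.26,"spin":0},{"x":-0.006,"y":-0.0055,"z":0.28,"spin":0},{"x":-0.006,"y":-0.0055,"z":0.28,"spin":0},{"x":-0.006,"y":-0.0055,"z":0.28,"spin":0}]'

```text
time_s: 27.25
tool_pos: [438.9, 271.4, 2.7]
orientation: [-0.001, 0.998, 0.057, 0.001]
wrist_force: [-0.7, -0.7, 0.5]
grip_width: 85.2
gripper_force: 0.0
```

>>> move_arm --steps '[{"x":0,"y":0,"z":0,"spin":0},{"x":0,"y":0,"z":0,"spin":0},{"x":0,"y":0,"z":0,"spin":0},{"x":0,"y":0,"z":0,"spin":0},{"x":0,"y":0,"z":0,"spin":0},{"x":0,"y":0,"z":-0.1,"spin":0},{"x":0,"y":0,"z":-0.2,"spin":0},{"x":0,"y":0,"z":-0.35,"spin":0},{"x":0,"y":0,"z":-0.35,"spin":0},{"x":0,"y":0,"z":-0.35,"spin":0}]' --gripper -1

```text
time_s: 28.5
tool_pos: [437.7, 271.0, 176.8]
orientation: [-0.0, 0.998, 0.057, 0.001]
wrist_force: [0.3, 0.5, -1.2]
grip_width: 46.7
gripper_force: 62.6
```

```bash
python3 -c "
from h import *
c=capture('wrist');print(held(c))
plan([(570,60,177),(619,58,150),(619,58,80)])"
```

```text
(array([-24.721684, -24.893717], dtype=float32), array([26.108788, 24.834806], dtype=float32), 'ring top z-TCP', np.float64(11.82953032864242))
t 28.6 at [437.  270.6 175.4] phi 0.115 F [ 0.2  0.7 -1.1] grip 46.6
{"x":0.2161,"y":0.4489,"z":-0.0033,"spin":0.0000},{"x":0.3131,"y":0.4640,"z":0.0505,"spin":0.0000},{"x":0.3133,"y":0.4639,"z":0.1905,"spin":0.0000},
```

>>> move_arm --steps '[{"x":0.216,"y":0.449,"z":0,"spin":0},{"x":0.216,"y":0.449,"z":0,"spin":0},{"x":0.216,"y":0.449,"z":0,"spin":0},{"x":0.314,"y":0.464,"z":0,"spin":0},{"x":0.314,"y":0.464,"z":0,"spin":0},{"x":0.314,"y":0.464,"z":0.05,"spin":0},{"x":0.314,"y":0.464,"z":0.12,"spin":0},{"x":0.314,"y":0.464,"z":0.19,"spin":0},{"x":0.314,"y":0.464,"z":0.19,"spin":0},{"x":0.314,"y":0.464,"z":0.19,"spin":0}]'

```text
time_s: 29.8
tool_pos: [620.4, 58.5, 81.1]
orientation: [-0.0, 0.998, 0.057, -0.0]
wrist_force: [0.7, 0.3, -0.2]
grip_width: 46.5
gripper_force: 62.6
```

```bash
python3 -c "
from h import *
c=capture('wrist');np.savez('w15.npz',**c)
print(held(c));plan([]);g=gold(c);print(g);s,p,M,f=state();print(((g[0]-p)@M).round(1))"
```

```text
(array([-26.0416  , -25.441755], dtype=float32), array([23.86359 , 25.201342], dtype=float32), 'ring top z-TCP', np.float64(9.507240206442177))
t 29.9 at [621.   58.6  82.1] phi 0.115 F [0.6 0.7 0.6] grip 46.9

(array([617.57455864,  58.19117335,  68.        ]), 345, np.int64(26), np.int64(15))
[-3.4  0.  14.1]
```

>>> move_arm --steps '[{"x":0.0005,"y":0,"z":0,"spin":0},{"x":0.0005,"y":0,"z":0.015,"spin":0},{"x":0.0005,"y":0,"z":0.03,"spin":0},{"x":0.0005,"y":0,"z":0.038,"spin":0},{"x":0.0005,"y":0,"z":0.048,"spin":0},{"x":0.0005,"y":0,"z":0.048,"spin":0}]'

```text
time_s: 30.6
tool_pos: [620.2, 58.5, 56.7]
orientation: [-0.0, 0.998, 0.057, -0.001]
wrist_force: [0.4, 0.6, -0.5]
grip_width: 46.5
gripper_force: 62.6
```

>>> move_arm --steps '[{"x":0,"y":0,"z":0.03,"spin":0},{"x":0,"y":0,"z":0.06,"spin":0},{"x":0,"y":0,"z":0.06,"spin":0},{"x":0,"y":0,"z":0.06,"spin":0}]'

```text
time_s: 31.1
tool_pos: [620.5, 58.5, 27.1]
orientation: [-0.0, 0.998, 0.057, -0.0]
wrist_force: [-0.4, -0.6, -0.2]
grip_width: 46.4
gripper_force: 62.6
```

>>> move_arm --steps '[{"x":0,"y":0,"z":0,"spin":0},{"x":0,"y":0,"z":0,"spin":0},{"x":0,"y":0,"z":0,"spin":0},{"x":0,"y":0,"z":0,"spin":0},{"x":0,"y":0,"z":-0.1,"spin":0},{"x":0,"y":0,"z":-0.2,"spin":0},{"x":0,"y":0,"z":-0.3,"spin":0},{"x":0,"y":0,"z":-0.3,"spin":0},{"x":0,"y":0,"z":-0.3,"spin":0}]' --gripper 0.6

```text
time_s: 32.22
tool_pos: [620.0, 58.5, 176.9]
orientation: [-0.0, 0.998, 0.057, -0.0]
wrist_force: [-0.7, -0.5, -0.9]
grip_width: 68.2
gripper_force: 0.0
```

```bash
python3 -c "
from h import *
c=capture('wrist');print(gold(c),rings(c,32))
c=capture('top');print('top',rings(c));c=capture('scene');print('scene',rings(c))
plan([(500,160,190),(485,387,190),(485,387,142)])"
```

```text
(array([620.05439087,  58.08395271,  68.        ]), 242, np.int64(16), np.int64(16)) [(619.5, 59.0, 25.0, [282.0, 194.0], np.int32(1336))]
top [(487.1, 386.5, 25.4, [169.0, 221.0], np.int32(107))]
scene [(487.8, 386.5, 26.6, [401.0, 229.0], np.int32(137))]
t 32.4 at [619.6  58.4 175.5] phi 0.115 F [0.1 0.  0.5] grip 68.2
{"x":-0.2145,"y":-0.2292,"z":-0.0282,"spin":0.0000},{"x":-0.1923,"y":-0.6837,"z":-0.0281,"spin":0.0000},{"x":-0.1920,"y":-0.6837,"z":0.0679,"spin":0.0000},
```

>>> move_arm --steps '[{"x":-0.2145,"y":-0.229,"z":-0.03,"spin":0},{"x":-0.2145,"y":-0.229,"z":-0.03,"spin":0},{"x":-0.2145,"y":-0.229,"z":-0.03,"spin":0},{"x":-0.192,"y":-0.684,"z":-0.03,"spin":0},{"x":-0.192,"y":-0.684,"z":-0.03,"spin":0},{"x":-0.192,"y":-0.684,"z":-0.03,"spin":0},{"x":-0.192,"y":-0.684,"z":0.0,"spin":0},{"x":-0.192,"y":-0.684,"z":0.068,"spin":0},{"x":-0.192,"y":-0.684,"z":0.068,"spin":0},{"x":-0.192,"y":-0.684,"z":0.068,"spin":0}]' --gripper 1

```text
time_s: 33.62
tool_pos: [486.3, 387.1, 143.7]
orientation: [-0.0, 0.998, 0.057, 0.0]
wrist_force: [-0.2, 0.5, -0.5]
grip_width: 85.5
gripper_force: 0.0
```

```bash
python3 -c "
from h import *
c=capture('wrist');r=rings(c);print(r);r=min(r,key=lambda q:abs(q[0]-486)+abs(q[1]-387))
x,y=r[:2];plan([(x+1,y,2)])"
```

```text
[(485.5, 388.1, 25.0, [282.0, 200.0], np.int32(1630))]
t 33.7 at [486.7 387.2 144.4] phi 0.114 F [-0.1  0.   0.5] grip 85.4
{"x":-0.0007,"y":-0.0017,"z":0.2847,"spin":0.0000},
```

>>> move_arm --steps '[{"x":-0.001,"y":-0.0015,"z":0.11,"spin":0},{"x":-0.001,"y":-0.0015,"z":0.2,"spin":0},{"x":-0.001,"y":-0.0015,"z":0.26,"spin":0},{"x":-0.001,"y":-0.0015,"z":0.284,"spin":0},{"x":-0.001,"y":-0.0015,"z":0.284,"spin":0},{"x":-0.001,"y":-0.0015,"z":0.284,"spin":0}]'

```text
time_s: 34.42
tool_pos: [486.6, 388.6, 3.2]
orientation: [-0.001, 0.998, 0.057, 0.001]
wrist_force: [0.3, -0.0, 0.7]
grip_width: 85.4
gripper_force: 0.0
```

>>> move_arm --steps '[{"x":0,"y":0,"z":0,"spin":0},{"x":0,"y":0,"z":0,"spin":0},{"x":0,"y":0,"z":0,"spin":0},{"x":0,"y":0,"z":0,"spin":0},{"x":0,"y":0,"z":0,"spin":0},{"x":0,"y":0,"z":-0.1,"spin":0},{"x":0,"y":0,"z":-0.2,"spin":0},{"x":0,"y":0,"z":-0.35,"spin":0},{"x":0,"y":0,"z":-0.35,"spin":0},{"x":0,"y":0,"z":-0.35,"spin":0},{"x":0,"y":0,"z":-0.35,"spin":0}]' --gripper -1

```text
time_s: 35.8
tool_pos: [484.3, 387.2, 174.1]
orientation: [0.001, 0.998, 0.057, -0.002]
wrist_force: [0.6, 0.4, -0.9]
grip_width: 47.0
gripper_force: 62.2
```

```bash
python3 -c "
from h import *
c=capture('wrist');print(held(c))
plan([(500,160,185),(619.5,58.2,180),(619.5,58.2,80)])"
```

```text
(array([-25.117432, -25.316511], dtype=float32), array([25.308558, 25.249052], dtype=float32), 'ring top z-TCP', np.float64(10.441365430434956))
t 35.9 at [484.4 387.2 173.9] phi 0.115 F [ 0.2  0.2 -1. ] grip 46.3
{"x":-0.0211,"y":0.4550,"z":-0.0211,"spin":0.0000},{"x":0.1931,"y":0.6846,"z":-0.0114,"spin":0.0000},{"x":0.1939,"y":0.6841,"z":0.1886,"spin":0.0000},
```

>>> move_arm --steps '[{"x":-0.02,"y":0.455,"z":-0.02,"spin":0},{"x":-0.02,"y":0.455,"z":-0.02,"spin":0},{"x":-0.02,"y":0.455,"z":-0.02,"spin":0},{"x":-0.02,"y":0.455,"z":-0.02,"spin":0},{"x":0.195,"y":0.684,"z":-0.01,"spin":0},{"x":0.195,"y":0.684,"z":-0.01,"spin":0},{"x":0.195,"y":0.684,"z":-0.01,"spin":0},{"x":0.195,"y":0.684,"z":0.08,"spin":0},{"x":0.195,"y":0.684,"z":0.188,"spin":0},{"x":0.195,"y":0.684,"z":0.188,"spin":0},{"x":0.195,"y":0.684,"z":0.188,"spin":0}]'

```text
time_s: 37.22
tool_pos: [622.2, 59.6, 83.1]
orientation: [-0.0, 0.998, 0.057, 0.001]
wrist_force: [-0.6, 0.8, 0.1]
grip_width: 46.6
gripper_force: 62.2
```

```bash
python3 -c "
from h import *
c=capture('wrist')
print(held(c));plan([]);g=gold(c);print(g);s,p,M,f=state();print(((g[0]-p)@M).round(1))"
```

```text
(array([-25.598284, -25.44787 ], dtype=float32), array([24.224306, 25.277874], dtype=float32), 'ring top z-TCP', np.float64(9.271647723534244))
t 37.3 at [622.9  59.6  84.1] phi 0.115 F [ 0.5 -0.4 -0.3] grip 46.7

(array([618.53964125,  58.34678767,  68.        ]), 416, np.int64(26), np.int64(19))
[-4.5  0.8 16.1]
```

>>> move_arm --steps '[{"x":-0.004,"y":0.002,"z":0,"spin":0},{"x":-0.004,"y":0.002,"z":0.015,"spin":0},{"x":-0.004,"y":0.002,"z":0.03,"spin":0},{"x":-0.004,"y":0.002,"z":0.04,"spin":0},{"x":-0.004,"y":0.002,"z":0.05,"spin":0},{"x":-0.004,"y":0.002,"z":0.05,"spin":0}]'

```text
time_s: 38.02
tool_pos: [619.2, 58.1, 56.7]
orientation: [-0.0, 0.998, 0.057, -0.001]
wrist_force: [0.6, -0.0, -0.8]
grip_width: 46.9
gripper_force: 62.2
```

>>> move_arm --steps '[{"x":0,"y":0,"z":0.02,"spin":0},{"x":0,"y":0,"z":0.034,"spin":0},{"x":0,"y":0,"z":0.034,"spin":0}]'

```text
time_s: 38.4
tool_pos: [619.0, 58.1, 39.3]
orientation: [-0.0, 0.998, 0.057, -0.001]
wrist_force: [-0.4, 0.1, -0.1]
grip_width: 46.9
gripper_force: 62.2
```

>>> move_arm --steps '[{"x":0,"y":0,"z":0,"spin":0},{"x":0,"y":0,"z":0,"spin":0},{"x":0,"y":0,"z":0,"spin":0},{"x":0,"y":0,"z":0,"spin":0},{"x":0,"y":0,"z":-0.1,"spin":0},{"x":0,"y":0,"z":-0.2,"spin":0},{"x":0,"y":0,"z":-0.3,"spin":0},{"x":0,"y":0,"z":-0.3,"spin":0},{"x":0,"y":0,"z":-0.3,"spin":0}]' --gripper 0.6

```text
time_s: 39.52
tool_pos: [619.0, 58.1, 189.9]
orientation: [-0.0, 0.998, 0.057, -0.0]
wrist_force: [-0.5, 0.8, -0.7]
grip_width: 68.3
gripper_force: 0.0
```

```bash
python3 -c "
from h import *
c=capture('wrist');cv2.imwrite('pics/w20.png',c['pixels']);print(gold(c),rings(c,45),knob(c),blue(c))
t=top(c,50,4,90);print(t)
c=capture('top');cv2.imwrite('pics/top2.png',c['pixels']);print('top',rings(c),knob(c));c=capture('scene');print('scene',rings(c),knob(c))
plan([(618,155,190,np.pi+.1)])"
```

```text
(array([620.03427521,  58.17831654,  68.        ]), 214, np.int64(15), np.int64(16)) [(618.6, 59.0, 25.1, [282.0, 195.0], np.int32(1452))] (array([621.84777333, 157.89578295, 131.        ]), 779, array([621.90825036, 157.80367807, 131.16289179])) (((635.5967407226562, -79.26776123046875), (116.742919921875, 40.1196403503418), 6.206159591674805), array([656.92943529, -66.10066843,  30.40812943]))
(((634.081298828125, -79.594970703125), (99.2198486328125, 26.680438995361328), 6.594302177429199), array([636.3251  , -79.621956], dtype=float32), array([637.50678508, -79.2570492 ,  50.53474782]), array([428.52303816, 194.73686105]))
top [] (array([620.63009443, 157.78030117, 131.        ]), 15, array([618.93549148, 157.3780095 , 131.83377525]))
scene [] (array([622.5611896 , 158.12975466, 131.        ]), 41, array([621.4659744 , 158.17739202, 129.49462227]))
t 39.7 at [618.7  58.1 188.5] phi 0.115 F [ 0.3  0.4 -0.4] grip 68.4
{"x":0.0209,"y":-0.1927,"z":-0.0030,"spin":-0.9953},
```

View pics/w20.png

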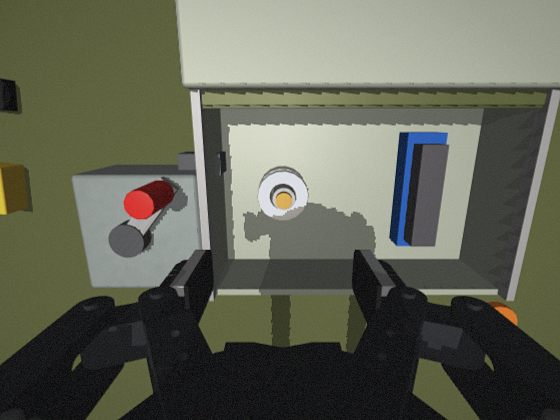

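All three rings are on the post (top ring around the gold tip at (284,195)), the comb is seated at (428,195), and no white rings are left outside. Back to the knob.

```bash
python3 -c "
from h import *
plan([(620.7,158.3,180),(620.7,158.3,108)])"
```

```text
t 39.7 at [618.7  58.1 188.5] phi 0.115 F [ 0.3  0.4 -0.4] grip 68.4
{"x":0.0270,"y":-0.1986,"z":0.0170,"spin":0.0000},{"x":0.0275,"y":-0.1986,"z":0.1610,"spin":0.0000},
```

>>> move_arm --steps '[{"x":0.027,"y":-0.1985,"z":0.0,"spin":0},{"x":0.027,"y":-0.1985,"z":0.0,"spin":0},{"x":0.027,"y":-0.1985,"z":0.0,"spin":0},{"x":0.027,"y":-0.1985,"z":0.02,"spin":0},{"x":0.027,"y":-0.1985,"z":0.09,"spin":0},{"x":0.027,"y":-0.1985,"z":0.161,"spin":0},{"x":0.027,"y":-0.1985,"z":0.161,"spin":0},{"x":0.027,"y":-0.1985,"z":0.161,"spin":0}]' --gripper 1

```text
time_s: 40.67
tool_pos: [622.3, 157.6, 110.6]
orientation: [-0.0, 0.998, 0.057, 0.001]
wrist_force: [0.1, 0.8, 0.2]
grip_width: 85.6
gripper_force: 0.0
```

>>> move_arm --steps '[{"x":0,"y":0,"z":0,"spin":0},{"x":0,"y":0,"z":0,"spin":0},{"x":0,"y":0,"z":0,"spin":0},{"x":0,"y":0,"z":0,"spin":0},{"x":0,"y":0,"z":0,"spin":0},{"x":0,"y":0,"z":0,"spin":0}]' --gripper -1

```text
time_s: 41.42
tool_pos: [621.8, 158.4, 110.4]
orientation: [-0.0, 0.998, 0.057, 0.0]
wrist_force: [-0.9, -0.3, 5.2]
grip_width: 20.0
gripper_force: 58.6
```

```bash
python3 crank.py 573.7 189 12 -.22
```

```text
crank -0.6732539471803577 r 57.01608937414937
t 41.4 at [621.8 158.4 110.4] phi 0.115 F [-0.9 -0.3  5.2] grip 20.0
{"x":-0.0203,"y":0.0144,"z":0.0048,"spin":0.0000},{"x":-0.0408,"y":0.0273,"z":0.0047,"spin":0.0000},{"x":-0.0635,"y":0.0353,"z":0.0047,"spin":0.0000},{"x":-0.0875,"y":0.0382,"z":0.0047,"spin":0.0000},{"x":-0.1116,"y":0.0358,"z":0.0047,"spin":0.0000},{"x":-0.1345,"y":0.0282,"z":0.0047,"spin":0.0000},{"x":-0.1552,"y":0.0158,"z":0.0046,"spin":0.0000},{"x":-0.1727,"y":-0.0009,"z":0.0046,"spin":0.0000},{"x":-0.1861,"y":-0.0210,"z":0.0046,"spin":0.0000},{"x":-0.1949,"y":-0.0435,"z":0.0046,"spin":0.0000},{"x":-0.1985,"y":-0.0673,"z":0.0046,"spin":0.0000},{"x":-0.1968,"y":-0.0914,"z":0.0046,"spin":0.0000},
```

```bash
sed -i 's/,108) for/,p[2]) for/' crank.py; python3 crank.py 575.2 189 12 -.22
```

```text
crank -0.6876871798331704 r 55.75602194037481
t 41.4 at [621.8 158.4 110.4] phi 0.115 F [-0.9 -0.3  5.2] grip 20.0
{"x":-0.0186,"y":0.0158,"z":-0.0000,"spin":0.0000},{"x":-0.0392,"y":0.0283,"z":-0.0000,"spin":0.0000},{"x":-0.0621,"y":0.0360,"z":-0.0001,"spin":0.0000},{"x":-0.0861,"y":0.0385,"z":-0.0001,"spin":0.0000},{"x":-0.1101,"y":0.0358,"z":-0.0001,"spin":0.0000},{"x":-0.1329,"y":0.0278,"z":-0.0001,"spin":0.0000},{"x":-0.1535,"y":0.0151,"z":-0.0001,"spin":0.0000},{"x":-0.1707,"y":-0.0018,"z":-0.0001,"spin":0.0000},{"x":-0.1839,"y":-0.0220,"z":-0.0001,"spin":0.0000},{"x":-0.1923,"y":-0.0447,"z":-0.0001,"spin":0.0000},{"x":-0.1956,"y":-0.0686,"z":-0.0001,"spin":0.0000},{"x":-0.1935,"y":-0.0927,"z":-0.0001,"spin":0.0000},
```

>>> move_arm --steps '[{"x":-0.0186,"y":0.0158,"z":0,"spin":0},{"x":-0.039,"y":0.0283,"z":0,"spin":0},{"x":-0.062,"y":0.036,"z":0,"spin":0},{"x":-0.086,"y":0.0385,"z":0,"spin":0},{"x":-0.11,"y":0.036,"z":0,"spin":0},{"x":-0.133,"y":0.028,"z":0,"spin":0},{"x":-0.1535,"y":0.015,"z":0,"spin":0},{"x":-0.171,"y":-0.002,"z":0,"spin":0},{"x":-0.184,"y":-0.022,"z":0,"spin":0},{"x":-0.1925,"y":-0.0447,"z":0,"spin":0},{"x":-0.1925,"y":-0.0447,"z":0,"spin":0}]'

```text
time_s: 42.8
tool_pos: [523.0, 170.4, 110.3]
orientation: [-0.001, 0.998, 0.058, 0.0]
wrist_force: [2.6, 3.5, 5.1]
grip_width: 19.7
gripper_force: 58.9
```

```bash
python3 crank.py 575.2 189 12 -.22
```

```text
crank -2.9066110282886646 r 55.36078719121752
t 42.8 at [523.  170.4 110.3] phi 0.115 F [2.6 3.5 5.1] grip 19.7
{"x":-0.0021,"y":-0.0241,"z":0.0000,"spin":0.0000},{"x":0.0004,"y":-0.0482,"z":0.0001,"spin":0.0000},{"x":0.0080,"y":-0.0711,"z":0.0001,"spin":0.0000},{"x":0.0205,"y":-0.0917,"z":0.0001,"spin":0.0000},{"x":0.0372,"y":-0.1092,"z":0.0002,"spin":0.0000},{"x":0.0573,"y":-0.1226,"z":0.0002,"spin":0.0000},{"x":0.0799,"y":-0.1313,"z":0.0002,"spin":0.0000},{"x":0.1038,"y":-0.1348,"z":0.0003,"spin":0.0000},{"x":0.1278,"y":-0.1331,"z":0.0003,"spin":0.0000},{"x":0.1510,"y":-0.1261,"z":0.0003,"spin":0.0000},{"x":0.1720,"y":-0.1143,"z":0.0003,"spin":0.0000},{"x":0.1900,"y":-0.0981,"z":0.0003,"spin":0.0000},
```

>>> move_arm --steps '[{"x":-0.002,"y":-0.024,"z":0,"spin":0},{"x":0.0005,"y":-0.048,"z":0,"spin":0},{"x":0.008,"y":-0.071,"z":0,"spin":0},{"x":0.0205,"y":-0.0915,"z":0,"spin":0},{"x":0.037,"y":-0.109,"z":0,"spin":0},{"x":0.057,"y":-0.1225,"z":0,"spin":0},{"x":0.08,"y":-0.131,"z":0,"spin":0},{"x":0.104,"y":-0.135,"z":0,"spin":0},{"x":0.128,"y":-0.133,"z":0,"spin":0},{"x":0.151,"y":-0.126,"z":0,"spin":0},{"x":0.172,"y":-0.114,"z":0,"spin":0},{"x":0.172,"y":-0.114,"z":0,"spin":0}]'

```text
time_s: 44.3
tool_pos: [602.4, 235.9, 110.4]
orientation: [-0.0, 0.998, 0.057, 0.0]
wrist_force: [2.3, 0.9, 6.6]
grip_width: 19.8
gripper_force: 59.1
```

```bash
python3 crank.py 575 189 7 -.15
```

```text
crank 0.9354180430394254 r 54.30869798056422
t 44.3 at [602.4 235.9 110.4] phi 0.114 F [2.3 0.9 6.6] grip 19.8
{"x":0.0132,"y":0.0097,"z":-0.0000,"spin":0.0000},{"x":0.0239,"y":0.0223,"z":-0.0000,"spin":0.0000},{"x":0.0326,"y":0.0363,"z":-0.0000,"spin":0.0000},{"x":0.0390,"y":0.0515,"z":-0.0000,"spin":0.0000},{"x":0.0432,"y":0.0675,"z":-0.0000,"spin":0.0000},{"x":0.0449,"y":0.0839,"z":-0.0001,"spin":0.0000},{"x":0.0441,"y":0.1003,"z":-0.0001,"spin":0.0000},
```

>>> move_arm --steps '[{"x":0.013,"y":0.0097,"z":0,"spin":0},{"x":0.024,"y":0.0223,"z":0,"spin":0},{"x":0.0325,"y":0.0363,"z":0,"spin":0},{"x":0.039,"y":0.0515,"z":0,"spin":0},{"x":0.043,"y":0.0675,"z":0,"spin":0},{"x":0.045,"y":0.084,"z":0,"spin":0},{"x":0.045,"y":0.091,"z":0,"spin":0},{"x":0.045,"y":0.091,"z":0,"spin":0}]'

```text
time_s: 45.3
tool_pos: [629.9, 194.2, 110.4]
orientation: [-0.001, 0.998, 0.057, 0.001]
wrist_force: [3.5, 3.6, 5.9]
grip_width: 20.0
gripper_force: 59.0
```

```bash
python3 crank.py 575 189 1 -.05
```

```text
crank -0.013214934396715075 r 55.191934470426645
t 45.3 at [629.9 194.2 110.4] phi 0.114 F [3.5 3.6 5.9] grip 20.0
{"x":-0.0006,"y":0.0055,"z":-0.0000,"spin":0.0000},
```

>>> move_arm --steps '[{"x":-0.0005,"y":0.004,"z":0,"spin":0},{"x":-0.0005,"y":0.008,"z":0,"spin":0},{"x":-0.0005,"y":0.008,"z":0,"spin":0}]'

```text
time_s: 45.68
tool_pos: [630.0, 193.7, 110.5]
orientation: [-0.004, 0.998, 0.057, 0.001]
wrist_force: [1.5, 12.9, 4.6]
grip_width: 19.5
gripper_force: 59.1
```

At the stop (force rose, no travel). Release, go up and check.

>>> move_arm --steps '[{"x":0,"y":0,"z":0,"spin":0},{"x":0,"y":0,"z":0,"spin":0},{"x":0,"y":0,"z":0,"spin":0},{"x":0,"y":0,"z":0,"spin":0},{"x":0,"y":0,"z":-0.1,"spin":0},{"x":0,"y":0,"z":-0.25,"spin":0},{"x":0,"y":0,"z":-0.4,"spin":0},{"x":0,"y":0,"z":-0.4,"spin":0},{"x":-0.3,"y":-0.2,"z":-0.4,"spin":0},{"x":-0.3,"y":-0.2,"z":-0.4,"spin":0},{"x":-0.3,"y":-0.2,"z":-0.4,"spin":0},{"x":-0.3,"y":-0.2,"z":-0.4,"spin":0}]' --gripper 1

```text
time_s: 47.18
tool_pos: [466.6, 272.5, 310.6]
orientation: [-0.0, 0.998, 0.059, -0.0]
wrist_force: [0.6, -0.1, 0.0]
grip_width: 85.2
gripper_force: 0.0
```

```bash
python3 -c "
from h import *
plan([]);c=capture('scene');cv2.imwrite('pics/s3.png',c['pixels']);k=knob(c)[0][:2];print(k)
d=k-np.array([573.7,189]);print('crank',np.arctan2(d[1],d[0])-.1157)"
```

```text
t 47.2 at [466.6 272.5 310.6] phi 0.119 F [ 0.6 -0.1  0. ] grip 85.2

[631.29299236 192.99973807]
crank -0.0463629833086613
```

View pics/s3.png

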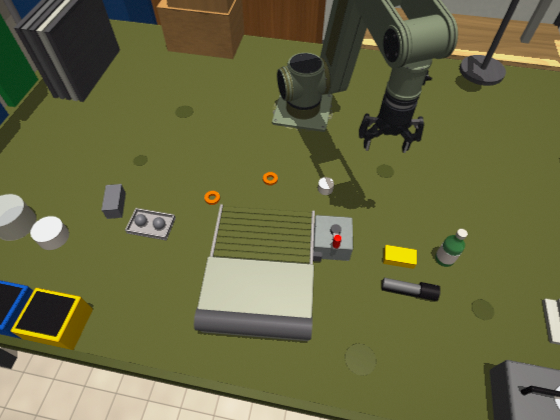

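Shutter is shut, the knob at (337,240) points along +x, the bystanders are where they were, and no white rings are left outside. Handing in.

```bash
python3 -c "
from rig import arm
print(arm.hand_in())"
```

```text
the job is handed in; nothing more can be done
None
```

The job is handed in at about 47 s: the comb is fully home in the block, all three white rings are on the post, the shutter is wound shut, and the final pictures show no bystander moved; the hand-in returned no verdict.

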